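Lock the banding wheel at its home notch

ROBOT

A 6-joint arm with a two-finger parallel gripper is mounted at the origin on the work surface. World frame = base frame: x ahead of the robot, y to its left, z up, the work surface at z = 0. Lengths are in m, angles in rad, forces in N, time in s.
With the tool pointing down it reaches from about 0.35 to 0.775 m from the base axis. Payload 5.5 kg.
Tool frame: the origin (TCP) lies between the finger pads; the fingertips stand 11 mm ahead of it and the grasp point (between the pads) lies 8 mm behind it (tips_ahead is the distance from the TCP to the fingertips, in m); z points along the fingers, y is the line along which they close (so a half turn about z gives the same grasp; the last joint's range is limited). The gripper opens to 85 mm and grips with 20 to 120 N. Pads are 22 mm wide; open, the fingers measure 114 mm over their backs; the gripper's body (76 mm by 85 mm) begins 54 mm behind the grasp point. The pads swing forward as they close: fully open they stand 13 mm farther back than shut.
Start: joints at [-1.487, 0.313, 0.046, 1.304, 0, 1.431], TCP at [0.128, -0.561, 0.242] pointing down, gripper open.
Joint ranges: [-2.76, 2.76], [-0.86, 1.69], [-1.03, 1.26], [-2.2, 2.34], [-1.47, 1.5], [-3.14, 3.14]. Speed limits (rad/s): [2.57, 2.57, 3.14, 3.14, 3.14, 3.14].

INTERFACE

Orientations are given as a unit quaternion [w, x, y, z].
In Python, from workcell import * gives the robot as it stands. The module is installed in compiled form; this text tells all that it offers.
- The arm moves only by the tool jog_arm, never from a script. Its argument "moves" is a list of rows, each an object with "fingers": the closure, from 0 (fully open) to 1 (shut); "slide": the shift along the tool's x, y, z in mm, a list of three; "angular": the turn, a rotation vector about the tool's x, y, z in degrees, a list of three. A call has 1 to 10 rows; each row is the pose to reach, as a shift and turn from the pose commanded when the call began, along the tool's axes at that moment; what a row does not reach only later rows make up. A row lasts 1/12 s, in which the tool goes at most 41.7 mm and 7.16 degrees, less where a joint would pass 70% of its speed; a pose out of reach is approached as far as the arm can. A call with a gripper value outside its range is refused whole. The fingers move at their own pace and stop on an object; "squeeze" is the grip in N (left out, the last holds). Time passes only in rows, so rows that repeat a pose let the fingers close. It gives the time, the measured TCP pose, the force, the opening and the grip force at its end, in the units of the state.
- get_state(): the state, without advancing time (a new reading comes with each control period).
- read_camera(name): name is "side" or "top" or "wrist"; returns a dict with "color" (420x560x3 uint8, red, green, blue), "fovy" (degrees; the focal length in pixels is half the picture's height over the tangent of half this angle, whatever the lens; pixels are square), "cx", "cy" (the principal point, pixels), "world_from_camera" (4x4, takes a point from camera to world coordinates); the wrist camera has in their place "tool_from_camera" (4x4, takes a point from camera to tool coordinates, whose origin is the TCP and whose axes are the flange's). Camera axes: x right, y down, z forward; pixel columns grow to the right and rows downward; lengths in m; the calibration is good to about 2 mm. A picture is of the moment at which its call begins: read the wrist's pose just before it. There is no depth.
- hand_in(): hands the job in; it is judged then, once.
Trained networks look in a picture, given as the dict that the camera call returned (one of the last four; its "shot" number tells which), for a name from the list of things; names that differ only in an ending like _2 or _b are one class to them, and where a whole thing is asked for, a point or a joint stands for the part that bears it (a point fixed in the world has none). Each returns a list of dicts, best first, with "p" (0 to 1); they miss things now and then, are a little off and sometimes report something else, mostly with a low value. They report only what shows in the picture. A call takes as long as a camera call. They do not tell look-alikes from the thing itself.
- look_for(target, picture): "point" ([column, row] in pixels, amid what is visible of it).
- tip_of(target, picture): "point" ([column, row] in pixels: a listed point, or the origin of a listed thing).
The state is a dict: "clock": time; "joint_pos": joint angles; "qvel": joint speeds; "tau": joint torques, N m; "tcp_pos": TCP position; "orientation": TCP orientation; "wrist_force": force on the tool from outside, world axes, zero at the start; "ft_torque": the same for the moment, N m; "finger_gap": finger opening in m; "grip_force": force on a finger pad.
Only numpy, scipy, OpenCV 4.12 (cv2) and the standard library are available. Lean on these libraries where they do the work, as an engineer would, in place of code of your own. Each camera call takes 0.05 s, during which the arm holds its last target. There are 200 camera calls.

TASK

Lock the banding wheel at home so that the clay plate on it can be decorated: push the wheel round by a spoke until the home notch (the one at the spoke with the small stud) is nearly at the index arm, fold the drop finger over onto the notched ring, and ease the wheel slowly on until the finger falls fully into the home notch. Go by feel and never force the wheel or the finger, least of all once the finger has dropped in. Leave the plate undisturbed in the middle of the wheel and the other things on the table where they are.

Things in the scene. Friction and masses are not known exactly. Their poses are not given: they have to be found in the camera images.
- wheel: aluminium wheel head with a steel index ring on its rim, 300 mm across, on a fixed pedestal; turns either way without stops about a vertical axis (drag 0.18 N m, about 1.8 N at a spoke; coasts a little when left at speed). Origin on the axis, level with the ring's top, 110 mm above the table; z up, x along the home spoke. Centre disc 78 mm in radius with a wooden bat, top 10 mm above the ring
- home_spoke (a point): middle of the home spoke, 101 mm from the axis, 7 mm below the ring's top. There are four like spokes, 90 degrees apart (the first along the wheel's x), each 14 mm wide and 12 mm deep, tops 1 mm below the ring's. Beside them, 78 to 126 mm from the axis, the wheel is open right through (below: pedestal foot, and index arm up to 66 mm above the table); fingertips put in there can push a spoke sideways
- home_stud (a point): small steel stud (14 mm across, 12 mm high) on the home spoke, 115 mm from the axis, 6 mm above the ring's top: marks the home notch. The flat index ring (126 to 150 mm from the axis, 14 mm thick) has four like notches, 12.5 mm wide, open outward and upward, one at each spoke's end. The ring is clamped on by hand: its notches lie up to 4 degrees (10 mm) to either side of the spokes, so find them by feel
- index_arm: grey index arm, fixed, clamped round the pedestal's stem and reaching out below the wheel to an upright fork 205 mm from the axis (its top 127 mm above the table), which carries the drop finger. Origin on the wheel's axis at table level; z up, x points outward to the finger. Its direction differs each time
- finger_hinge (a point): hinge pin of the drop finger, level, across the index arm; 205 mm from the wheel's axis, 118 mm above the table (8 mm above the ring's top)
- finger (a joint): angle of the drop finger, rad: 0 = lying inward, nose fully down in a notch; about 0.18 = nose riding on the flat ring; 1.57 = upright; 1.80 = folded back outward on its stop, where it starts and stays by its weight. Pushed inward to about 1.3 it falls on, damped, in about a second onto the ring. Only its weight (90 g, no spring) takes it into a notch, in about 0.2 s
- finger_nose (a point): nose of the drop finger, 63 mm from the pin, so 143 mm from the wheel's axis when the finger is down; 11 mm wide with rounded lower edges (0.75 mm free each side in the 12.5 mm notch); it ends 11 mm below this point, which is level with the ring's top when the finger is fully in
- finger_knob (a point): centre of the round knob (18 mm across) at the free end of the drop finger's steel bar (13 mm wide, 10 mm thick), 72 mm from the hinge pin; folded back it stands about 186 mm above the table and 24 mm outward of the pin, and as the finger is folded over it rises to 190 mm and swings inward
- plate_center (a point): middle of the loose, unfired clay plate, 132 mm across and 20 mm high (10 mm above its underside), lying centred on the bat; its rim is 140 mm above the table
- tool_pot_mid (a point): bystander: clay pot with modelling tools standing in it, 90 mm across, 220 mm tall with the tools; point on its axis 50 mm up
- water_bottle_mid (a point): bystander: clear water bottle, 64 mm across, 200 mm tall; point half-way up
- slip_tub_mid (a point): bystander: white lidded tub, 90 mm across, 55 mm tall; point half-way up
- bowl_mid (a point): bystander: cream bowl, 116 mm across, 55 mm tall; point on its axis 28 mm up
- modelling_tool_mid (a point): bystander: wooden modelling tool lying on the table, 180 mm long, 12 mm thick; its middle
- plaster_block_mid (a point): bystander: white plaster puck, 76 mm across, 40 mm tall; its centre
- trinket_box_mid (a point): bystander: pink card box, 130 x 150 mm, 55 mm tall, lid standing open to 140 mm; middle of it, 28 mm up
There are look-alikes about, which are no part of the job. Of the things like the part that bears plate_center, leave any that is green; of the rest the larger one is meant.

How it is judged:
At the end, for the whole second after the job is handed in: The drop finger lies fully down (joint below 0.04 rad) in the home notch, not another (home stud within 97 mm of the finger's hinge pin seen from above; 90 mm when in line), the wheel stands still, the plate lies within 8 mm of the wheel's centre and every bystander within 15 mm of where it was (value of joint finger below 0.04 rad and horizontal distance between home_stud and finger_hinge below 0.097 m and angular speed of wheel below 0.05 rad/s and horizontal distance between plate_center and wheel below 0.008 m and not (distance of any of tool_pot_mid, water_bottle_mid, slip_tub_mid, bowl_mid, modelling_tool_mid, plaster_block_mid, trinket_box_mid from where it was at the start of the episode above 0.015 m)); the robot touches nothing.
It fails at once if the robot pushes the wheel with more than 25 N (contact force between wheel and the fingers above 25 N or contact force between wheel and the arm above 25 N).
It fails at once if the robot pushes the index arm or its finger with more than 25 N (contact force between index_arm and the fingers above 25 N or contact force between index_arm and the arm above 25 N).
It fails at once if the clay plate is shifted more than 8 mm off the wheel's centre (horizontal distance between plate_center and wheel above 0.008 m).
It fails at once if a bystander is moved more than 15 mm (distance of any of tool_pot_mid, water_bottle_mid, slip_tub_mid, bowl_mid, modelling_tool_mid, plaster_block_mid, trinket_box_mid from where it was at the start of the episode above 0.015 m).
It also fails if it takes over 64 s, if anything falls off the work surface, if the arm or the gripper's body presses on something with over 40 N, if the wrist force passes 120 N, or if a joint passes its speed limit or range.

## Working session

There is one attempt and no reset: what is moved stays moved. The work goes in short steps, Python scripts to look and compute and a tool call to move; the robot and the scene stay as the last step left them, time stands still between calls to the robot, and variables do not carry over. Pictures are saved under pics/ and viewed, at most 10 in all, crops included, and the job is handed in when it is done.

Besides the shell and the picture viewer there is one more tool, called after "Emit:" by a JSON object that holds its "method" and its "body", one argument or row to a line. jog_arm: Moves the arm, as the interface text tells. Its arguments: {"type":"object","properties":{"moves":{"type":"array","items":{"type":"object","properties":{"fingers":{"type":"number"},"slide":{"type":"array","items":{"type":"number"}},"angular":{"type":"array","items":{"type":"number"}}}}},"squeeze":{"type":"number"}},"required":["moves"]}

```bash
mkdir -p pics
cat > h.py <<'E'
from workcell import *
import numpy as np, cv2
from scipy.spatial.transform import Rotation as R
def T(s):
    M=np.eye(4);q=s["orientation"];M[:3,:3]=R.from_quat([q[1],q[2],q[3],q[0]]).as_matrix();M[:3,3]=s["tcp_pos"];return M
def shot(n):
    s=get_state();p=read_camera(n)
    p["W"]=np.array(p["world_from_camera"]) if n!="wrist" else T(s)@np.array(p["tool_from_camera"])
    return p
def f(p): return p["color"].shape[0]/2/np.tan(np.radians(p["fovy"])/2)
def at(p,uv,z):
    d=p["W"][:3,:3]@np.array([(uv[0]-p["cx"])/f(p),(uv[1]-p["cy"])/f(p),1]);o=p["W"][:3,3]
    return o+d*(z-o[2])/d[2]
def px(p,X):
    c=np.linalg.inv(p["W"])@np.append(X,1);return c[:2]/c[2]*f(p)+[p["cx"],p["cy"]]
def save(p,n,crop=None,k=1):
    im=p["color"][:,:,::-1]
    if crop: im=im[crop[1]:crop[3],crop[0]:crop[2]]
    cv2.imwrite("pics/"+n,cv2.resize(im,None,fx=k,fy=k,interpolation=cv2.INTER_CUBIC))
E
python3 - <<'E'
from h import *
np.set_printoptions(precision=3,suppress=True)
Z=dict(wheel=.11,home_stud=.116,finger_hinge=.118,finger_knob=.186,plate_center=.13,tool_pot_mid=.05,water_bottle_mid=.1,slip_tub_mid=.027,bowl_mid=.028,modelling_tool_mid=.006,plaster_block_mid=.02,trinket_box_mid=.028)
for c in ["top","side"]:
    p=shot(c);save(p,c+"0.png",None,1.4)
    print(c,p["W"][:3,3],p["fovy"])
    for k,z in Z.items():
        for r in tip_of(k,p)[:4]:
            if r["p"]>.2: print(k,round(r["p"],2),np.round(r["point"]),at(p,r["point"],z))
E
```

```text
top [0.417 0.16  1.117] 56.00362620500265
home_stud 0.97 [366. 155.] [ 0.664 -0.079  0.116]
finger_hinge 0.78 [304. 215.] [0.507 0.083 0.118]
finger_knob 0.62 [293. 216.] [0.498 0.114 0.186]
plate_center 0.84 [429. 289.] [ 0.324 -0.226  0.13 ]
plate_center 0.66 [293. 216.] [0.501 0.111 0.13 ]
plate_center 0.6 [384. 194.] [ 0.56  -0.119  0.13 ]
plate_center 0.59 [374. 120.] [ 0.754 -0.098  0.13 ]
tool_pot_mid 0.83 [185. 169.] [0.636 0.403 0.05 ]
water_bottle_mid 0.97 [189. 305.] [0.279 0.37  0.1  ]
slip_tub_mid 0.86 [198. 228.] [0.476 0.366 0.027]
bowl_mid 0.59 [326. 119.] [0.791 0.012 0.028]
modelling_tool_mid 0.56 [269. 280.] [0.334 0.171 0.006]
plaster_block_mid 0.87 [255. 132.] [0.75  0.215 0.02 ]
plaster_block_mid 0.62 [187. 171.] [0.636 0.406 0.02 ]
trinket_box_mid 0.56 [108. 237.] [0.449 0.612 0.028]
side [-0.144  1.074  1.014] 42.07443984312858
wheel 0.93 [339. 159.] [ 0.568 -0.109  0.11 ]
home_stud 0.94 [309. 149.] [ 0.665 -0.09   0.116]
home_stud 0.39 [318. 178.] [0.554 0.017 0.116]
finger_hinge 0.64 [306. 151.] [ 0.666 -0.075  0.118]
finger_hinge 0.63 [321. 199.] [0.49  0.095 0.118]
finger_knob 0.57 [318. 182.] [0.492 0.113 0.186]
plate_center 0.85 [284. 154.] [ 0.696 -0.008  0.13 ]
plate_center 0.59 [344. 155.] [ 0.552 -0.108  0.13 ]
plate_center 0.54 [351. 269.] [0.28  0.277 0.13 ]
tool_pot_mid 0.95 [204. 257.] [0.633 0.403 0.05 ]
water_bottle_mid 0.69 [329. 302.] [0.277 0.368 0.1  ]
slip_tub_mid 0.59 [258. 284.] [0.481 0.373 0.027]
bowl_mid 0.56 [259. 172.] [0.788 0.003 0.028]
modelling_tool_mid 0.51 [351. 269.] [0.339 0.166 0.006]
plaster_block_mid 0.85 [226. 212.] [0.742 0.207 0.02 ]
trinket_box_mid 0.93 [199. 357.] [0.441 0.616 0.028]
```

View pics/top0.png

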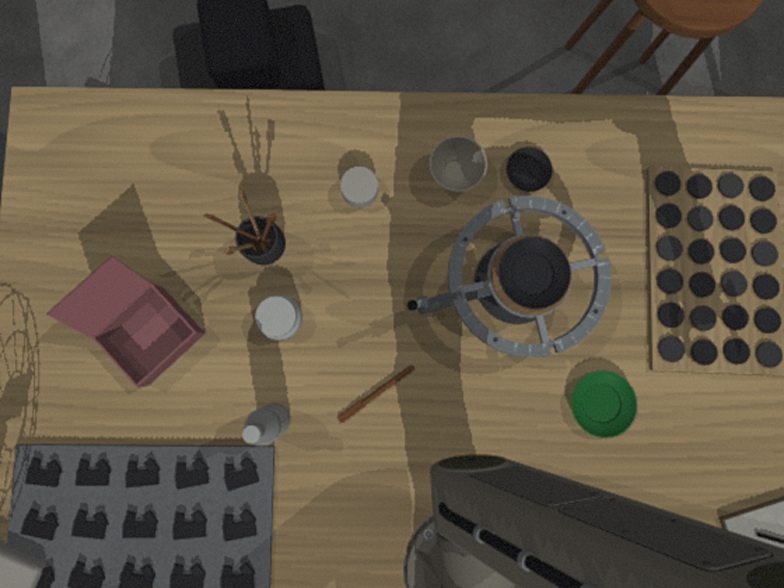

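View pics/side0.png

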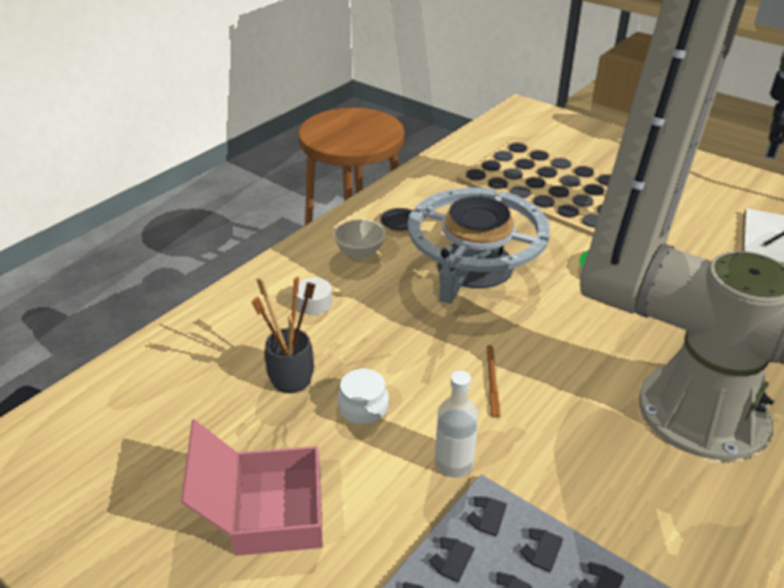

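Candidates for the plate: the dark plate on the wheel (px 381,194), the small dark dish (378,120), the green plate (431,288). By the description it is the larger non-green one, on the wheel. The stud shows near (366,155) and the folded-back drop finger at about (297,217). I'll check this in a close crop.

Run:
```python
from h import *
np.set_printoptions(precision=3,suppress=True)
s=get_state();print(T(s));p=shot("wrist");print(np.array(p["tool_from_camera"]),p["fovy"],s["clock"],s["finger_gap"])
p=shot("top");save(p,"crop.png",(280,120,450,270),4.5)
```

```text
[[ 0.975  0.222 -0.     0.128]
 [ 0.222 -0.975 -0.    -0.561]
 [-0.     0.    -1.     0.242]
 [ 0.     0.     0.     1.   ]]
[[-0.    -0.96  -0.28   0.071]
 [ 1.     0.    -0.001 -0.   ]
 [ 0.001 -0.28   0.96  -0.132]
 [ 0.     0.     0.     1.   ]] 66.96272711006226 1.3 0.08522774456677673
```

View pics/crop.png

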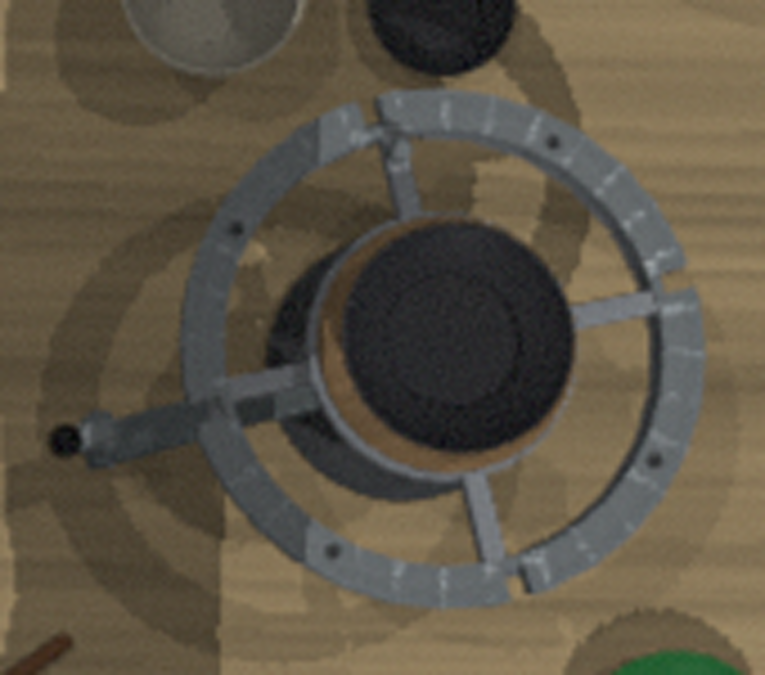

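The crop confirms it: the large dark plate lies on the bat, the stud is at crop (396,148) on the upper spoke, the home notch is at about (370,115), the knob at (66,440) and the arm at (97–300, 440–390).

Run:
```python
from h import *
np.set_printoptions(precision=4,suppress=True)
p=shot("top")
g=lambda u,v,z: at(p,(280+u/4.5,120+v/4.5),z)
c=g(443,348.5,.11);print("axis",c, "R",np.linalg.norm(g(182,348,.11)-c),np.linalg.norm(g(443,90,.11)-c))
for n,u,v,z in [("stud",396,145,.122),("notch",370,115,.11),("knob",66,440,.186),("n2",676,282,.11),("n3",516,580,.11),("spokeR",616,310,.109),("spokeB",486,520,.109),("spokeL",262,383,.109),("bat",443,345,.12),("plate",460,337,.14)]:
    d=g(u,v,z)-c;print(n,g(u,v,z),np.hypot(*d[:2]),np.degrees(np.arctan2(d[1],d[0])))
W=p["W"]
```

```text
axis [ 0.5542 -0.1103  0.11  ] R 0.14982765667301595 0.15211489472430342
stud [ 0.6701 -0.0825  0.122 ] 0.11922240184297227 13.496651574769034
notch [ 0.6908 -0.0705  0.11  ] 0.14232322775285022 16.219576302714596
knob [0.4933 0.1099 0.186 ] 0.2284105836429361 105.45062514715833
n2 [ 0.5942 -0.2458  0.11  ] 0.14135501510649331 -73.54934344969297
n3 [ 0.4226 -0.1489  0.11  ] 0.1371330690033021 -163.63784263161995
spokeR [ 0.5777 -0.211   0.109 ] 0.10337863964979921 -76.85972308247872
spokeB [ 0.4563 -0.133   0.109 ] 0.10045804847073195 -166.93351466603448
spokeL [ 0.5334 -0.0063  0.109 ] 0.10603182882641105 101.31434536173987
bat [ 0.5548 -0.1076  0.12  ] 0.002719185108907861 76.32418435750695
plate [ 0.5566 -0.1119  0.14  ] 0.0029275083275898455 -32.55050335636308
```

Emit:
{"method": "jog_arm", "body": {
  "moves": [
    {"slide": [306,-154,0],"angular": [0,0,12.8],"fingers": 1},
    {"slide": [306,-154,0],"angular": [0,0,12.8],"fingers": 1},
    {"slide": [306,-154,0],"angular": [0,0,12.8],"fingers": 1},
    {"slide": [306,-154,0],"angular": [0,0,12.8],"fingers": 1},
    {"slide": [306,-154,0],"angular": [0,0,12.8],"fingers": 1},
    {"slide": [306,-154,0],"angular": [0,0,12.8],"fingers": 1},
    {"slide": [306,-154,0],"angular": [0,0,12.8],"fingers": 1},
    {"slide": [306,-154,0],"angular": [0,0,12.8],"fingers": 1},
    {"slide": [306,-154,0],"angular": [0,0,12.8],"fingers": 1},
    {"slide": [306,-154,0],"angular": [0,0,12.8],"fingers": 1}
  ],
  "squeeze": 20
}}

```text
clock: 2.28
tcp_pos: [0.3938, -0.3405, 0.2424]
orientation: [0.0, 1.0, 0.003, 0.0]
wrist_force: [-0.1, 0.4, 0.4]
finger_gap: 0.0001
grip_force: 0.0
```

Emit:
{"method": "jog_arm", "body": {
  "moves": [
    {"slide": [263,-215,0]},
    {"slide": [263,-215,0]},
    {"slide": [263,-215,0]},
    {"slide": [263,-215,0]},
    {"slide": [263,-215,0]},
    {"slide": [263,-215,0]},
    {"slide": [263,-215,0]},
    {"slide": [263,-215,0]},
    {"slide": [263,-215,0]},
    {"slide": [263,-215,0]}
  ]
}}

```text
schema error: expected keys fingers, slide, angular
```

Run:
```python
from h import *
np.set_printoptions(precision=4,suppress=True)
p=shot("wrist");save(p,"w1.png",None,1.4)
s=get_state();print(s["tcp_pos"],s["wrist_force"])
t=np.array(s["tcp_pos"]);t[2]=.11
print("tip px",px(p,t)*1.4)
for k in ["home_stud","finger_knob","home_spoke"]:
    for r in tip_of(k,p)[:2]: print(k,r,at(p,r["point"],dict(home_stud=.116,home_spoke=.103,finger_knob=.186)[k]))
a=np.array([.555,-.11,.11])
print("axis px",px(p,a)*1.4)
```

```text
[ 0.3926 -0.3418  0.2424] [ 0.4368 -1.4788 -0.3508]
tip px [394.2162 287.991 ]
axis px [-53.8126 -18.9883]
```

View pics/w1.png

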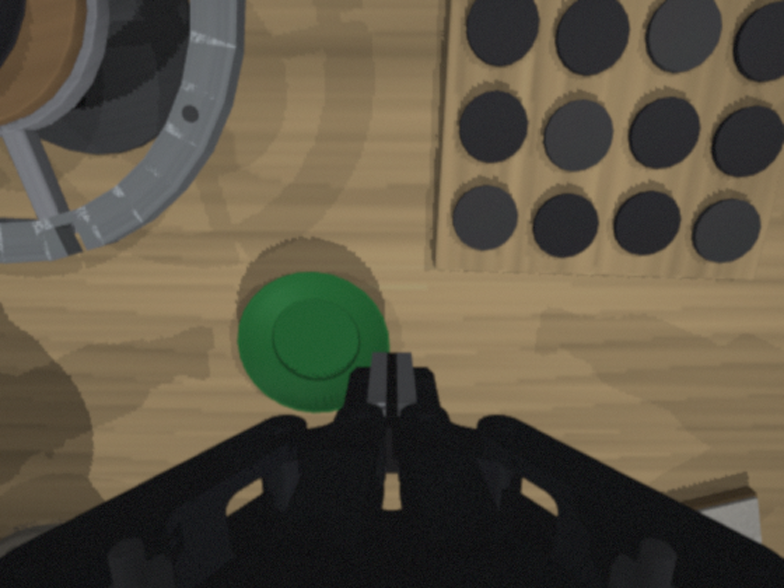

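The move was refused because keys were missing. The picture shows only the green look-alike at (315,340) and the wheel's rim at upper left. I'll repeat it with all the keys.

Emit:
{"method": "jog_arm", "body": {
  "moves": [
    {"slide": [263,-215,0],"angular": [0,0,0],"fingers": 1},
    {"slide": [263,-215,0],"angular": [0,0,0],"fingers": 1},
    {"slide": [263,-215,0],"angular": [0,0,0],"fingers": 1},
    {"slide": [263,-215,0],"angular": [0,0,0],"fingers": 1},
    {"slide": [263,-215,0],"angular": [0,0,0],"fingers": 1},
    {"slide": [263,-215,0],"angular": [0,0,0],"fingers": 1},
    {"slide": [263,-215,0],"angular": [0,0,0],"fingers": 1},
    {"slide": [263,-215,0],"angular": [0,0,0],"fingers": 1},
    {"slide": [263,-215,0],"angular": [0,0,0],"fingers": 1},
    {"slide": [263,-215,0],"angular": [0,0,0],"fingers": 1}
  ]
}}

```text
clock: 3.32
tcp_pos: [0.6558, -0.1273, 0.2409]
orientation: [-0.0, 1.0, 0.001, -0.001]
wrist_force: [-0.4, -1.6, 0.2]
finger_gap: -0.0001
grip_force: 0.0
```

Run:
```python
from h import *
np.set_printoptions(precision=4,suppress=True)
p=shot("wrist");save(p,"w2.png",None,1.4)
s=get_state();print(s["tcp_pos"],s["wrist_force"],s["joint_pos"])
t=np.array(s["tcp_pos"]);t[2]=.11
print("tip px",px(p,t)*1.4)
for k in ["home_stud","finger_knob","home_spoke"]:
    for r in tip_of(k,p)[:2]: print(k,r,at(p,r["point"],dict(home_stud=.116,home_spoke=.103,finger_knob=.186)[k]))
a=np.array([.555,-.11,.11])
print("axis px",px(p,a)*1.4)
```

```text
[ 0.6546 -0.1285  0.2413] [-0.545  -0.6823  0.8623] [-0.3137  0.5031  0.3283  1.3975 -0.0007  2.8277]
tip px [394.0807 288.4303]
home_stud {'point': [228.7, 187.2], 'p': 0.75} [ 0.6723 -0.0848  0.116 ]
home_spoke {'point': [233.8, 203.8], 'p': 0.82} [ 0.6546 -0.0865  0.103 ]
axis px [366.2942 430.227 ]
```

View pics/w2.png

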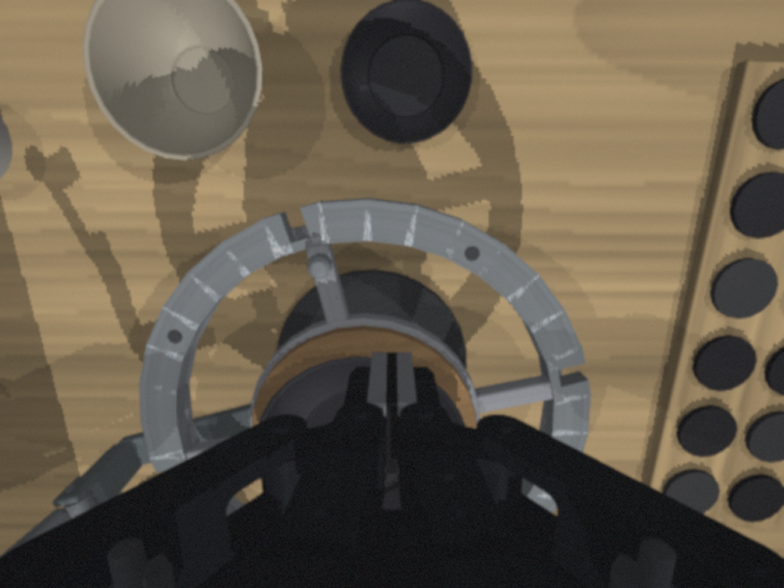

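The wrist picture shows the stud at (320,262), the home notch at (293,225), and the spot below the fingertips (394,288) in the open gap. Next I'll descend into it.

Emit:
{"method": "jog_arm", "body": {
  "moves": [
    {"slide": [1,-2,35],"angular": [0,0,0],"fingers": 1},
    {"slide": [1,-2,70],"angular": [0,0,0],"fingers": 1},
    {"slide": [1,-2,95],"angular": [0,0,0],"fingers": 1},
    {"slide": [1,-2,115],"angular": [0,0,0],"fingers": 1},
    {"slide": [1,-2,128],"angular": [0,0,0],"fingers": 1},
    {"slide": [1,-2,134],"angular": [0,0,0],"fingers": 1},
    {"slide": [1,-2,134],"angular": [0,0,0],"fingers": 1}
  ]
}}

```text
clock: 4.1
tcp_pos: [0.6539, -0.1267, 0.1072]
orientation: [-0.0, 1.0, -0.001, -0.001]
wrist_force: [-0.0, 0.6, -0.1]
finger_gap: 0.0003
grip_force: 0.0
```

```bash
cat > arc.py <<'E'
# rows for arc push: python arc.py a0 a1 n r  -> slides from current pose to circle pts (deg), tool axes; turn about tool z
import sys
from h import *
a0,a1,n,r=float(sys.argv[1]),float(sys.argv[2]),int(sys.argv[3]),float(sys.argv[4])
s=get_state();M=T(s);C=np.array([.556,-.110])
for a in np.linspace(a0,a1,n+1)[1:]:
    P=np.r_[C+r*np.array([np.cos(np.radians(a)),np.sin(np.radians(a))]),.107]
    print(round(a,1),np.round(1000*M[:3,:3].T@(P-M[:3,3]),0))
d=np.array(s["tcp_pos"])[:2]-C;print("now",np.round(s["tcp_pos"],4),"R",np.hypot(*d),"ang",np.degrees(np.arctan2(d[1],d[0])),"yaw",np.degrees(np.arctan2(M[1,0],M[0,0])),s["wrist_force"],s["clock"])
E
python3 arc.py -8 37 9 .102
```

```text
-3.0 [  4. -11.   0.]
2.0 [  4. -20.   0.]
7.0 [  3. -29.   0.]
12.0 [  2. -38.   0.]
17.0 [ -0. -47.   0.]
22.0 [ -3. -55.   0.]
27.0 [ -7. -63.   0.]
32.0 [-11. -71.   0.]
37.0 [-17. -78.   0.]
now [ 0.6539 -0.1267  0.1072] R 0.0992860022126225 ang -9.706475639573847 yaw -0.10787286722540529 [-0.03994105  0.58951422 -0.08051071] 4.1
```

Emit:
{"method": "jog_arm", "body": {
  "moves": [
    {"slide": [2,-3,0],"angular": [0,0,0],"fingers": 1},
    {"slide": [3,-6,0],"angular": [0,0,0],"fingers": 1},
    {"slide": [4,-8,0],"angular": [0,0,0],"fingers": 1},
    {"slide": [4,-10,0],"angular": [0,0,-1],"fingers": 1},
    {"slide": [4,-12,0],"angular": [0,0,-2],"fingers": 1},
    {"slide": [4,-14,0],"angular": [0,0,-3],"fingers": 1},
    {"slide": [4,-16,0],"angular": [0,0,-4],"fingers": 1},
    {"slide": [4,-18,0],"angular": [0,0,-5],"fingers": 1},
    {"slide": [4,-20,0],"angular": [0,0,-6],"fingers": 1},
    {"slide": [4,-22,0],"angular": [0,0,-7],"fingers": 1}
  ]
}}

```text
clock: 4.93
tcp_pos: [0.6597, -0.1038, 0.1084]
orientation: [0.0, 0.998, 0.062, -0.0]
wrist_force: [-0.3, -2.2, 0.5]
finger_gap: 0.0001
grip_force: 0.9
```

```bash
python3 arc.py 2 42 8 .102
```

```text
7.0 [-2. -6.  1.]
12.0 [ -2. -15.   1.]
17.0 [ -3. -24.   1.]
22.0 [ -5. -33.   1.]
27.0 [ -8. -41.   1.]
32.0 [-11. -50.   1.]
37.0 [-15. -57.   1.]
42.0 [-20. -65.   1.]
now [ 0.6597 -0.1038  0.1084] R 0.10391361399349869 ang 3.436241107476987 yaw 7.106918506440779 [-0.28978407 -2.15807361  0.51607371] 4.9333
```

Emit:
{"method": "jog_arm", "body": {
  "moves": [
    {"slide": [-1,-3,1],"angular": [0,0,-1],"fingers": 1},
    {"slide": [-2,-6,1],"angular": [0,0,-3],"fingers": 1},
    {"slide": [-2,-10,1],"angular": [0,0,-5],"fingers": 1},
    {"slide": [-2,-15,1],"angular": [0,0,-8],"fingers": 1},
    {"slide": [-2,-20,1],"angular": [0,0,-11],"fingers": 1},
    {"slide": [-3,-25,1],"angular": [0,0,-14],"fingers": 1},
    {"slide": [-4,-30,1],"angular": [0,0,-17],"fingers": 1},
    {"slide": [-6,-35,1],"angular": [0,0,-20],"fingers": 1},
    {"slide": [-8,-40,1],"angular": [0,0,-23],"fingers": 1},
    {"slide": [-9,-45,1],"angular": [0,0,-25],"fingers": 1}
  ]
}}

```text
clock: 5.77
tcp_pos: [0.6455, -0.0597, 0.1074]
orientation: [0.0, 0.961, 0.277, 0.0]
wrist_force: [0.7, -2.7, 0.2]
finger_gap: -0.0001
grip_force: 0.9
```

```bash
python3 arc.py 28 73 9 .102
```

```text
33.0 [-1. -7.  0.]
38.0 [ -1. -15.   0.]
43.0 [ -2. -24.   0.]
48.0 [ -4. -33.   0.]
53.0 [ -7. -41.   0.]
58.0 [-11. -49.   0.]
63.0 [-15. -57.   0.]
68.0 [-20. -65.   0.]
73.0 [-25. -72.   0.]
now [ 0.6455 -0.0597  0.1074] R 0.1026466544028087 ang 29.35490941039457 yaw 32.216302479482735 [ 0.6612289  -2.73605128  0.22134902] 5.7667
```

Emit:
{"method": "jog_arm", "body": {
  "moves": [
    {"slide": [-1,-5,0],"angular": [0,0,-3],"fingers": 1},
    {"slide": [-1,-10,0],"angular": [0,0,-6],"fingers": 1},
    {"slide": [-1,-15,0],"angular": [0,0,-9],"fingers": 1},
    {"slide": [-2,-20,0],"angular": [0,0,-12],"fingers": 1},
    {"slide": [-2,-25,0],"angular": [0,0,-15],"fingers": 1},
    {"slide": [-3,-30,0],"angular": [0,0,-18],"fingers": 1},
    {"slide": [-5,-35,0],"angular": [0,0,-21],"fingers": 1},
    {"slide": [-7,-39,0],"angular": [0,0,-24],"fingers": 1},
    {"slide": [-8,-43,0],"angular": [0,0,-26],"fingers": 1},
    {"slide": [-10,-47,0],"angular": [0,0,-28],"fingers": 1}
  ]
}}

```text
clock: 6.6
tcp_pos: [0.6124, -0.0251, 0.1075]
orientation: [0.0, 0.865, 0.501, 0.001]
wrist_force: [0.7, -0.7, -0.6]
finger_gap: -0.0004
grip_force: 1.0
```

```bash
python3 arc.py 56 92 9 .102
python3 - <<'E'
from h import *
p=shot("top")
for r in tip_of("home_stud",p)[:2]:
    d=at(p,r["point"],.116)[:2]-[.556,-.11];print(r,np.hypot(*d),np.degrees(np.arctan2(d[1],d[0])))
E
```

```text
60.0 [ 0. -6.  0.]
64.0 [  0. -13.   0.]
68.0 [ -1. -21.   0.]
72.0 [ -2. -28.   0.]
76.0 [ -4. -34.   0.]
80.0 [ -6. -41.   0.]
84.0 [ -8. -48.   0.]
88.0 [-12. -54.   0.]
92.0 [-15. -60.   0.]
now [ 0.6124 -0.0251  0.1075] R 0.1019608955608752 ang 56.424560419234645 yaw 60.187784890626176 [ 0.71817356 -0.71877484 -0.56319697] 6.6
{'point': [337.7, 183.2], 'p': 0.73} 0.11078736653403151 72.524125580665
{'point': [272.1, 280.5], 'p': 0.41} 0.3463223771955433 128.26474350617175
```

Emit:
{"method": "jog_arm", "body": {
  "moves": [
    {"slide": [0,-3,0],"angular": [0,0,-1],"fingers": 1},
    {"slide": [0,-7,0],"angular": [0,0,-3],"fingers": 1},
    {"slide": [0,-11,0],"angular": [0,0,-5],"fingers": 1},
    {"slide": [-1,-15,0],"angular": [0,0,-7],"fingers": 1},
    {"slide": [-1,-18,0],"angular": [0,0,-9],"fingers": 1},
    {"slide": [-1,-21,0],"angular": [0,0,-11],"fingers": 1},
    {"slide": [-2,-23,0],"angular": [0,0,-12],"fingers": 1},
    {"slide": [-2,-25,0],"angular": [0,0,-13],"fingers": 1},
    {"slide": [-2,-25,0],"angular": [0,0,-13],"fingers": 1},
    {"slide": [-2,-20,0],"angular": [0,0,-13],"fingers": 1}
  ]
}}

```text
clock: 7.53
tcp_pos: [0.5925, -0.0167, 0.1072]
orientation: [-0.001, 0.804, 0.595, -0.001]
wrist_force: [-0.4, 0.1, -0.7]
finger_gap: -0.0
grip_force: 0.0
```

```bash
python3 arc.py 56 92 1 .102
python3 - <<'E'
from h import *
for c in ["top","side"]:
  p=shot(c)
  for k,z in [("home_stud",.116),("finger_knob",.186)]:
    for r in tip_of(k,p)[:2]:
      X=at(p,r["point"],z);d=X[:2]-[.556,-.11];print(c,k,r,X,np.hypot(*d),np.degrees(np.arctan2(d[1],d[0])))
E
```

```text
92.0 [ -3. -41.   0.]
now [ 0.5925 -0.0167  0.1072] R 0.10019766410628786 ang 68.61086944238694 yaw 73.02494351790986 [-0.40158532  0.07833261 -0.7100355 ] 7.5333
top home_stud {'point': [332.3, 191.8], 'p': 0.96} [0.56677677 0.00975119 0.116     ] 0.12023513134137317 84.85763223076094
top finger_knob {'point': [293.2, 217.6], 'p': 0.66} [0.49370184 0.11334733 0.186     ] 0.2318730103449444 105.58535563938626
side home_stud {'point': [316.0, 173.7], 'p': 0.82} [0.57296069 0.00282611 0.116     ] 0.11409380156809205 81.45097026868307
side home_stud {'point': [223.3, 210.0], 'p': 0.49} [0.66712014 0.28977258 0.116     ] 0.41492866640720183 74.46628324719556
side finger_knob {'point': [319.3, 181.6], 'p': 0.6} [0.48966837 0.11006937 0.186     ] 0.22984867575721316 106.77345513565514
side finger_knob {'point': [324.9, 300.1], 'p': 0.46} [0.2463735  0.43576616 0.186     ] 0.6274785037662117 119.56730332888945
```

Emit:
{"method": "jog_arm", "body": {
  "moves": [
    {"slide": [0,0,-30],"angular": [0,0,0],"fingers": 1},
    {"slide": [0,0,-70],"angular": [0,0,0],"fingers": 1},
    {"slide": [0,0,-110],"angular": [0,0,0],"fingers": 1},
    {"slide": [0,0,-150],"angular": [0,0,0],"fingers": 1},
    {"slide": [25,-28,-155],"angular": [0,0,-3],"fingers": 1},
    {"slide": [52,-60,-155],"angular": [0,0,-7],"fingers": 1},
    {"slide": [80,-91,-155],"angular": [0,0,-12],"fingers": 1},
    {"slide": [107,-122,-155],"angular": [0,0,-17],"fingers": 1},
    {"slide": [133,-152,-155],"angular": [0,0,-17],"fingers": 1},
    {"slide": [133,-152,-155],"angular": [0,0,-17],"fingers": 1}
  ]
}}

```text
clock: 8.67
tcp_pos: [0.4827, 0.1591, 0.2628]
orientation: [-0.001, 0.705, 0.71, 0.0]
wrist_force: [0.1, -0.6, -0.8]
finger_gap: -0.0001
grip_force: 0.0
```

```bash
python3 arc.py 105.5 105.5 1 .275
```

```text
105.5 [ -4.   0. 156.]
now [0.4827 0.1591 0.2628] R 0.27892571211981243 ang 105.22732465214385 yaw 90.3946437367871 [ 0.09111244 -0.58498726 -0.82551774] 8.6667
```

Emit:
{"method": "jog_arm", "body": {
  "moves": [
    {"slide": [0,0,30],"angular": [0,0,0],"fingers": 1},
    {"slide": [0,0,60],"angular": [0,0,0],"fingers": 1},
    {"slide": [0,0,74],"angular": [0,0,0],"fingers": 1},
    {"slide": [-5,1,74],"angular": [0,0,0],"fingers": 1},
    {"slide": [-10,3,74],"angular": [0,0,0],"fingers": 1},
    {"slide": [-14,4,74],"angular": [0,0,0],"fingers": 1},
    {"slide": [-17,5,74],"angular": [0,0,0],"fingers": 1},
    {"slide": [-20,5,74],"angular": [0,0,0],"fingers": 1},
    {"slide": [-23,6,74],"angular": [0,0,0],"fingers": 1},
    {"slide": [-26,7,74],"angular": [0,0,0],"fingers": 1}
  ]
}}

```text
clock: 9.5
tcp_pos: [0.4946, 0.1282, 0.189]
orientation: [0.0, 0.707, 0.707, 0.001]
wrist_force: [0.3, 0.1, 0.6]
finger_gap: -0.0002
grip_force: 0.4
```

Emit:
{"method": "jog_arm", "body": {
  "moves": [
    {"slide": [-4,1,0],"angular": [0,0,0],"fingers": 1},
    {"slide": [-8,2,0],"angular": [0,0,0],"fingers": 1},
    {"slide": [-13,4,0],"angular": [0,0,0],"fingers": 1},
    {"slide": [-18,5,0],"angular": [0,0,0],"fingers": 1},
    {"slide": [-23,6,0],"angular": [0,0,0],"fingers": 1},
    {"slide": [-28,8,0],"angular": [0,0,0],"fingers": 1},
    {"slide": [-33,9,0],"angular": [0,0,0],"fingers": 1},
    {"slide": [-38,11,0],"angular": [0,0,0],"fingers": 1},
    {"slide": [-43,12,0],"angular": [0,0,0],"fingers": 1},
    {"slide": [-47,13,0],"angular": [0,0,0],"fingers": 1}
  ]
}}

```text
clock: 10.33
tcp_pos: [0.5071, 0.0808, 0.1881]
orientation: [-0.0, 0.707, 0.707, -0.0]
wrist_force: [-0.4, 0.2, 0.0]
finger_gap: 0.0001
grip_force: 0.1
```

```bash
python3 arc.py 92 92 1 .102
python3 - <<'E'
from h import *
p=shot("side"); save(p,"s3.png",(240,100,400,220),4.5)
E
```

```text
92.0 [-89.  45.  81.]
now [0.5071 0.0808 0.1881] R 0.19693774192473776 ang 104.37777524291032 yaw 90.00411357327104 [-0.43146968  0.23685014  0.02157246] 10.3333
```

View pics/s3.png

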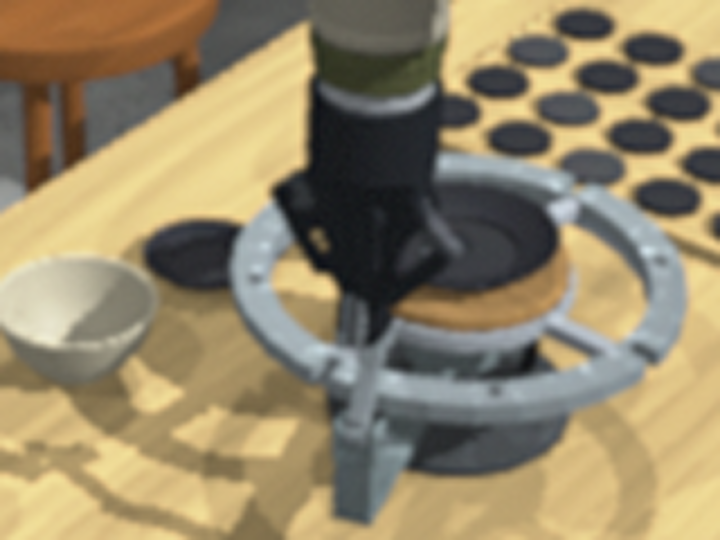

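The picture shows the drop finger swung inward over the ring under the gripper (crop 370,370), with the stud end of the spoke to its left. I'll lift off and let it settle.

Emit:
{"method": "jog_arm", "body": {
  "moves": [
    {"slide": [-2,0,-20],"angular": [0,0,0],"fingers": 1},
    {"slide": [-2,0,-55],"angular": [0,0,0],"fingers": 1},
    {"slide": [-2,0,-75],"angular": [0,0,0],"fingers": 1},
    {"slide": [-20,20,-80],"angular": [0,0,0],"fingers": 1},
    {"slide": [-45,42,-80],"angular": [0,0,0],"fingers": 1},
    {"slide": [-70,65,-80],"angular": [0,0,0],"fingers": 1},
    {"slide": [-90,85,-80],"angular": [0,0,0],"fingers": 1},
    {"slide": [-99,94,-80],"angular": [0,0,0],"fingers": 1},
    {"slide": [-99,94,-80],"angular": [0,0,0],"fingers": 1},
    {"slide": [-99,94,-80],"angular": [0,0,0],"fingers": 1}
  ]
}}

```text
clock: 11.22
tcp_pos: [0.601, -0.0181, 0.2676]
orientation: [-0.001, 0.707, 0.707, -0.0]
wrist_force: [-1.0, 0.2, -0.5]
finger_gap: 0.0001
grip_force: 0.0
```

```bash
python3 arc.py 64 64 1 .102
python3 - <<'E'
from h import *
for c in ["top","side"]:
  p=shot(c)
  if c=="side": a=p["color"]
  else: t=p["color"]
  for k,z in [("home_stud",.116),("finger_knob",.131)]:
    for r in tip_of(k,p)[:2]:
      X=at(p,r["point"],z);d=X[:2]-[.556,-.11];print(c,k,r,X,np.hypot(*d),np.degrees(np.arctan2(d[1],d[0])))
k=lambda im,b:cv2.resize(im[b[1]:b[3],b[0]:b[2],::-1],(390,390),interpolation=cv2.INTER_CUBIC)
cv2.imwrite("pics/b4.png",np.hstack([k(a,(265,130,365,230)),k(t,(290,150,390,250))]))
E
```

```text
64.0 [ -0.  -0. 161.]
now [ 0.601  -0.0181  0.2676] R 0.1023446709444982 ang 63.905074016044175 yaw 89.95154206323274 [-0.96108901  0.19991088 -0.50806149] 11.2167
top home_stud {'point': [334.7, 190.9], 'p': 0.78} [0.56917279 0.00356523 0.116     ] 0.11432665325102977 83.38364757874506
top home_stud {'point': [185.8, 173.5], 'p': 0.36} [0.61046159 0.38622061 0.116     ] 0.4992003195815471 83.73669753138164
top finger_knob {'point': [326.7, 207.6], 'p': 0.48} [0.52423891 0.02640492 0.131     ] 0.14005380654794872 103.10744148262857
top finger_knob {'point': [327.0, 118.6], 'p': 0.2} [0.75535675 0.02429572 0.131     ] 0.2403714903235928 33.965989389952384
side home_stud {'point': [315.5, 173.3], 'p': 0.88} [0.57524567 0.00208778 0.116     ] 0.11372803851944048 80.25721780570701
side finger_knob {'point': [328.2, 174.2], 'p': 0.63} [0.53266396 0.00133253 0.131     ] 0.11375193561693323 101.83819418033458
side finger_knob {'point': [205.6, 254.8], 'p': 0.38} [0.57126756 0.45132804 0.131     ] 0.5615356321601677 88.4419963012412
```

View pics/b4.png

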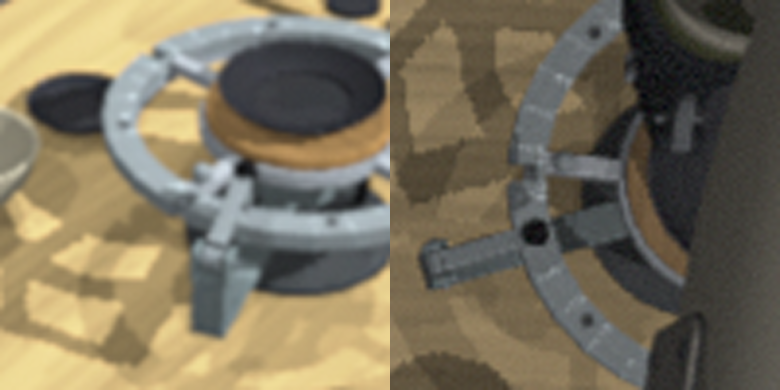

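The finger lies on the ring (top crop 535,232). The home notch (527,173) and stud spoke (585,168) sit a bit before it. I'll go back into the gap behind the home spoke.

Emit:
{"method": "jog_arm", "body": {
  "moves": [
    {"slide": [0,0,35],"angular": [0,0,0],"fingers": 1},
    {"slide": [0,0,70],"angular": [0,0,0],"fingers": 1},
    {"slide": [0,0,105],"angular": [0,0,0],"fingers": 1},
    {"slide": [0,0,135],"angular": [0,0,0],"fingers": 1},
    {"slide": [0,0,153],"angular": [0,0,0],"fingers": 1},
    {"slide": [0,0,160],"angular": [0,0,0],"fingers": 1},
    {"slide": [0,-1,160],"angular": [0,0,0],"fingers": 1},
    {"slide": [1,-3,160],"angular": [0,0,0],"fingers": 1},
    {"slide": [2,-5,160],"angular": [0,0,0],"fingers": 1},
    {"slide": [3,-7,160],"angular": [0,0,0],"fingers": 1}
  ]
}}

```text
clock: 12.35
tcp_pos: [0.5951, -0.0146, 0.1103]
orientation: [0.001, 0.707, 0.707, 0.001]
wrist_force: [-0.4, -0.9, -0.4]
finger_gap: 0.0001
grip_force: 0.0
```

```bash
python3 arc.py 68 95 9 .102
```

```text
71.0 [ 1. -6.  3.]
74.0 [  3. -11.   3.]
77.0 [  4. -16.   3.]
80.0 [  5. -21.   3.]
83.0 [  6. -27.   3.]
86.0 [  6. -32.   3.]
89.0 [  7. -37.   3.]
92.0 [  7. -43.   3.]
95.0 [  6. -48.   3.]
now [ 0.5951 -0.0146  0.1103] R 0.10315786287099726 ang 67.70018205920805 yaw 90.02878135569158 [-0.41899342 -0.85142978 -0.37529171] 12.35
```

Emit:
{"method": "jog_arm", "body": {
  "moves": [
    {"slide": [1,-2,2],"angular": [0,0,0],"fingers": 1},
    {"slide": [1,-4,3],"angular": [0,0,0],"fingers": 1},
    {"slide": [1,-6,3],"angular": [0,0,0],"fingers": 1},
    {"slide": [2,-8,3],"angular": [0,0,0],"fingers": 1},
    {"slide": [3,-10,3],"angular": [0,0,0],"fingers": 1},
    {"slide": [3,-12,3],"angular": [0,0,0],"fingers": 1},
    {"slide": [4,-14,3],"angular": [0,0,0],"fingers": 1},
    {"slide": [4,-16,3],"angular": [0,0,0],"fingers": 1},
    {"slide": [5,-18,3],"angular": [0,0,0],"fingers": 1},
    {"slide": [5,-20,3],"angular": [0,0,0],"fingers": 1}
  ]
}}

```text
clock: 13.18
tcp_pos: [0.574, -0.0095, 0.1054]
orientation: [0.0, 0.707, 0.707, 0.0]
wrist_force: [1.5, -0.4, 1.4]
finger_gap: -0.0004
grip_force: 1.1
```

```bash
cat > chk.py <<'E'
from h import *
import os
s=get_state();print(np.round(s["tcp_pos"],4),s["wrist_force"],s["clock"])
for c,z in [("top",.110),("side",.110)]:
  p=shot(c)
  for k,zz in [("home_stud",.116),("finger_knob",.125)]:
    for r in tip_of(k,p)[:1]:
      X=at(p,r["point"],zz);d=X[:2]-[.556,-.11];print(c,k,r,np.hypot(*d),np.degrees(np.arctan2(d[1],d[0])))
E
python3 arc.py 79 97 9 .102; python3 chk.py
```

```text
81.0 [ 0. -2. -2.]
83.0 [ 1. -6. -2.]
85.0 [ 1. -9. -2.]
87.0 [  1. -13.  -2.]
89.0 [  1. -16.  -2.]
91.0 [  1. -20.  -2.]
93.0 [  1. -23.  -2.]
95.0 [  1. -27.  -2.]
97.0 [  1. -30.  -2.]
now [ 0.574  -0.0095  0.1054] R 0.10210762346715183 ang 79.82343180741272 yaw 90.02657809783636 [ 1.46883348 -0.43066108  1.39611824] 13.1833
[ 0.574  -0.0095  0.1054] [ 1.46883348 -0.43066108  1.39611824] 13.1833
top home_stud {'point': [334.4, 196.7], 'p': 0.77} 0.11447152621979606 90.92766206145313
top finger_knob {'point': [330.4, 205.5], 'p': 0.46} 0.1287641709310669 101.49940478414665
side home_stud {'point': [322.3, 177.2], 'p': 0.92} 0.11603813072610855 93.51990292089025
```

Emit:
{"method": "jog_arm", "body": {
  "moves": [
    {"slide": [0,-1,0],"angular": [0,0,0],"fingers": 1},
    {"slide": [0,-2,0],"angular": [0,0,0],"fingers": 1},
    {"slide": [1,-3,0],"angular": [0,0,0],"fingers": 1},
    {"slide": [1,-4,0],"angular": [0,0,0],"fingers": 1},
    {"slide": [1,-5,0],"angular": [0,0,0],"fingers": 1},
    {"slide": [1,-6,0],"angular": [0,0,0],"fingers": 1},
    {"slide": [1,-7,0],"angular": [0,0,0],"fingers": 1},
    {"slide": [1,-7.5,0],"angular": [0,0,0],"fingers": 1},
    {"slide": [1,-8,0],"angular": [0,0,0],"fingers": 1},
    {"slide": [1,-8.3,0],"angular": [0,0,0],"fingers": 1}
  ]
}}

```text
clock: 14.32
tcp_pos: [0.5658, -0.0086, 0.1053]
orientation: [0.0, 0.707, 0.707, -0.0]
wrist_force: [2.1, -2.3, -0.6]
finger_gap: -0.0002
grip_force: 1.0
```

```bash
python3 chk.py
```

```text
[ 0.5658 -0.0086  0.1053] [ 2.09295038 -2.28672517 -0.56158043] 14.3167
top home_stud {'point': [337.0, 200.4], 'p': 0.59} 0.10846249007226959 96.00234024815069
top finger_knob {'point': [326.7, 209.1], 'p': 0.48} 0.14003889650111553 104.44138500602038
side finger_knob {'point': [326.3, 174.7], 'p': 0.56} 0.1105837329073482 98.27886215182447
```

Emit:
{"method": "jog_arm", "body": {
  "moves": [
    {"slide": [0,-0.3,0],"angular": [0,0,0],"fingers": 1},
    {"slide": [0,-0.6,0],"angular": [0,0,0],"fingers": 1},
    {"slide": [0,-0.9,0],"angular": [0,0,0],"fingers": 1},
    {"slide": [0,-1.2,0],"angular": [0,0,0],"fingers": 1},
    {"slide": [0,-1.5,0],"angular": [0,0,0],"fingers": 1},
    {"slide": [0,-1.8,0],"angular": [0,0,0],"fingers": 1},
    {"slide": [0,-2.1,0],"angular": [0,0,0],"fingers": 1},
    {"slide": [0,-2.4,0],"angular": [0,0,0],"fingers": 1},
    {"slide": [0,-2.7,0],"angular": [0,0,0],"fingers": 1},
    {"slide": [0,-3,0],"angular": [0,0,0],"fingers": 1}
  ]
}}

```text
clock: 15.45
tcp_pos: [0.5628, -0.0086, 0.1053]
orientation: [0.0, 0.707, 0.707, -0.0]
wrist_force: [1.7, -2.2, 0.1]
finger_gap: 0.0
grip_force: 1.0
```

Emit:
{"method": "jog_arm", "body": {
  "moves": [
    {"slide": [0,-0.2,0],"angular": [0,0,0],"fingers": 1},
    {"slide": [0,-0.4,0],"angular": [0,0,0],"fingers": 1},
    {"slide": [0,-0.6,0],"angular": [0,0,0],"fingers": 1},
    {"slide": [0,-0.8,0],"angular": [0,0,0],"fingers": 1},
    {"slide": [0,-1.0,0],"angular": [0,0,0],"fingers": 1},
    {"slide": [0,-1.2,0],"angular": [0,0,0],"fingers": 1},
    {"slide": [0,-1.4,0],"angular": [0,0,0],"fingers": 1},
    {"slide": [0,-1.6,0],"angular": [0,0,0],"fingers": 1}
  ]
}}

```text
clock: 16.12
tcp_pos: [0.5612, -0.0086, 0.1053]
orientation: [0.0, 0.707, 0.707, -0.0]
wrist_force: [3.0, -0.4, 0.2]
finger_gap: 0.0001
grip_force: 1.0
```

Emit:
{"method": "jog_arm", "body": {
  "moves": [
    {"slide": [0,-0.2,0],"angular": [0,0,0],"fingers": 1},
    {"slide": [0,-0.4,0],"angular": [0,0,0],"fingers": 1},
    {"slide": [0,-0.6,0],"angular": [0,0,0],"fingers": 1},
    {"slide": [0,-0.8,0],"angular": [0,0,0],"fingers": 1},
    {"slide": [0,-1.0,0],"angular": [0,0,0],"fingers": 1},
    {"slide": [0,-1.2,0],"angular": [0,0,0],"fingers": 1}
  ]
}}

```text
clock: 16.62
tcp_pos: [0.5599, -0.0086, 0.1053]
orientation: [0.0, 0.707, 0.707, -0.0]
wrist_force: [2.0, -1.5, -0.4]
finger_gap: -0.0001
grip_force: 1.0
```

Emit:
{"method": "jog_arm", "body": {
  "moves": [
    {"slide": [0,-0.2,0],"angular": [0,0,0],"fingers": 1},
    {"slide": [0,-0.4,0],"angular": [0,0,0],"fingers": 1},
    {"slide": [0,-0.6,0],"angular": [0,0,0],"fingers": 1},
    {"slide": [0,-0.8,0],"angular": [0,0,0],"fingers": 1},
    {"slide": [0,-1.0,0],"angular": [0,0,0],"fingers": 1}
  ]
}}

```text
clock: 17.03
tcp_pos: [0.5586, -0.0084, 0.1052]
orientation: [-0.0, 0.707, 0.707, -0.0]
wrist_force: [1.0, -1.3, 0.2]
finger_gap: -0.0001
grip_force: 0.5
```

```bash
python3 chk.py
python3 - <<'E'
from h import *
p=shot("side");q=shot("top")
k=lambda im,b:cv2.resize(im[b[1]:b[3],b[0]:b[2],::-1],(390,390),interpolation=cv2.INTER_CUBIC)
cv2.imwrite("pics/b5.png",np.hstack([k(p["color"],(290,140,360,210)),k(q["color"],(290,170,360,240))]))
E
```

```text
[ 0.5586 -0.0084  0.1052] [ 1.03232377 -1.33727357  0.20570875] 17.0333
top home_stud {'point': [335.1, 204.9], 'p': 0.68} 0.11515043654911795 101.51259169052383
top finger_knob {'point': [324.6, 208.1], 'p': 0.61} 0.14460320479773053 102.96068261564862
side home_stud {'point': [326.5, 178.7], 'p': 0.93} 0.11629014027334969 100.22623692035587
side finger_knob {'point': [329.8, 179.0], 'p': 0.54} 0.12571837453987292 106.4091985341441
```

View pics/b5.png

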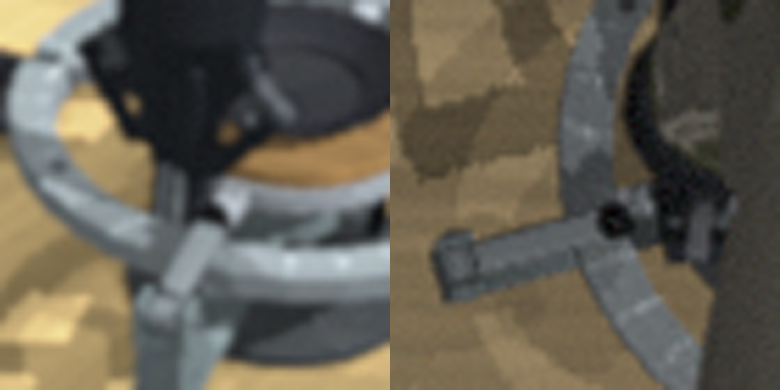

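The finger bar now lies lower (side crop 195,255; knob row 175→179), and the pushing force fell, so it may have dropped in. I'll feel for it with tiny steps.

Emit:
{"method": "jog_arm", "body": {
  "moves": [
    {"slide": [0,0,0],"angular": [0,0,0],"fingers": 1},
    {"slide": [0,0,0],"angular": [0,0,0],"fingers": 1},
    {"slide": [0,-0.2,0],"angular": [0,0,0],"fingers": 1},
    {"slide": [0,-0.4,0],"angular": [0,0,0],"fingers": 1}
  ]
}}

```text
clock: 17.77
tcp_pos: [0.5585, -0.0085, 0.1052]
orientation: [-0.0, 0.707, 0.707, -0.0]
wrist_force: [1.0, 0.0, -0.6]
finger_gap: 0.0002
grip_force: 0.0
```

Emit:
{"method": "jog_arm", "body": {
  "moves": [
    {"slide": [0,-0.2,0],"angular": [0,0,0],"fingers": 1},
    {"slide": [0,-0.4,0],"angular": [0,0,0],"fingers": 1}
  ]
}}

```text
clock: 17.93
tcp_pos: [0.5583, -0.0086, 0.1053]
orientation: [0.0, 0.707, 0.707, 0.0]
wrist_force: [1.0, -0.5, -0.2]
finger_gap: 0.0
grip_force: 0.4
```

Emit:
{"method": "jog_arm", "body": {
  "moves": [
    {"slide": [0,-0.2,0],"angular": [0,0,0],"fingers": 1},
    {"slide": [0,-0.4,0],"angular": [0,0,0],"fingers": 1},
    {"slide": [0,-0.4,0],"angular": [0,0,0],"fingers": 1}
  ]
}}

```text
clock: 18.18
tcp_pos: [0.5581, -0.0086, 0.1054]
orientation: [0.0, 0.707, 0.707, 0.0]
wrist_force: [1.3, 0.2, -2.0]
finger_gap: 0.0
grip_force: 0.8
```

Emit:
{"method": "jog_arm", "body": {
  "moves": [
    {"slide": [0,-0.2,0],"angular": [0,0,0],"fingers": 1},
    {"slide": [0,-0.4,0],"angular": [0,0,0],"fingers": 1},
    {"slide": [0,-0.4,0],"angular": [0,0,0],"fingers": 1}
  ]
}}

```text
clock: 18.43
tcp_pos: [0.5576, -0.0087, 0.1054]
orientation: [0.0, 0.707, 0.707, 0.0]
wrist_force: [1.6, 0.3, -0.1]
finger_gap: 0.0001
grip_force: 0.9
```

Run:
```python
from h import *
p=shot("side")
for a in (0,.18):
    R_=.205-.072*np.cos(a);z=.118+.072*np.sin(a);t=np.radians(105.5)
    print(a,px(p,[.556+R_*np.cos(t),-.11+R_*np.sin(t),z]))
h=px(p,[.556+.205*np.cos(t),-.11+.205*np.sin(t),.118]);print("hinge",h)
print([ (r["point"],r["p"]) for k in("finger_knob","finger_hinge") for r in tip_of(k,p)[:2]])
save(p,"s6.png",(300,150,350,210),10)
```

```text
0 [328.13955035 182.2704726 ]
0.18 [328.25860594 178.74074643]
hinge [319.47682253 196.64019714]
[([327.6, 182.1], 0.65), ([207.9, 257.4], 0.52), ([319.2, 197.3], 0.96)]
```

View pics/s6.png

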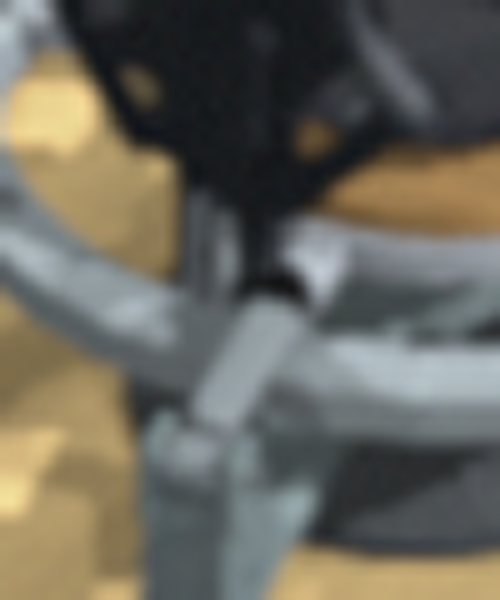

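The knob sits at row 182, matching the fully-down prediction (182.3 versus 178.7 riding), so the finger has dropped in. I'll back off and lift clear.

Emit:
{"method": "jog_arm", "body": {
  "moves": [
    {"slide": [0,2,0],"angular": [0,0,0],"fingers": 1},
    {"slide": [0,6,0],"angular": [0,0,0],"fingers": 1},
    {"slide": [0,8,0],"angular": [0,0,0],"fingers": 1},
    {"slide": [0,8,-25],"angular": [0,0,0],"fingers": 1},
    {"slide": [0,8,-60],"angular": [0,0,0],"fingers": 1},
    {"slide": [0,8,-100],"angular": [0,0,0],"fingers": 1},
    {"slide": [0,8,-140],"angular": [0,0,0],"fingers": 1},
    {"slide": [0,8,-170],"angular": [0,0,0],"fingers": 1},
    {"slide": [0,8,-180],"angular": [0,0,0],"fingers": 1},
    {"slide": [0,8,-180],"angular": [0,0,0],"fingers": 1}
  ]
}}

```text
clock: 19.42
tcp_pos: [0.567, -0.0087, 0.2887]
orientation: [0.003, 0.707, 0.707, 0.002]
wrist_force: [0.5, -0.4, -1.2]
finger_gap: 0.0
grip_force: 0.0
```

Run:
```python
from h import *
np.set_printoptions(precision=4,suppress=True)
p=shot("side");q=shot("top")
for n,c in(("side",p),("top",q)):
  for k,z in (("finger_knob",.118),("home_stud",.116),("finger_hinge",.118),("plate_center",.13)):
    for r in tip_of(k,c)[:2]: print(n,k,r["point"],round(r["p"],2),at(c,r["point"],z))
k=lambda im,b:cv2.resize(im[b[1]:b[3],b[0]:b[2],::-1],(390,390),interpolation=cv2.INTER_CUBIC)
cv2.imwrite("pics/b7.png",np.hstack([k(p["color"],(280,130,380,230)),k(q["color"],(290,170,360,240))]))
```

```text
side finger_knob [328.9, 177.8] 0.48 [ 0.531 -0.001  0.118]
side home_stud [326.3, 178.6] 0.92 [0.5361 0.0044 0.116 ]
side home_stud [351.5, 268.4] 0.21 [0.2865 0.2635 0.116 ]
side finger_hinge [319.5, 197.2] 0.56 [0.4997 0.0895 0.118 ]
side finger_hinge [224.5, 210.0] 0.29 [0.6629 0.2896 0.118 ]
side plate_center [284.8, 155.9] 0.87 [0.6871 0.0022 0.13  ]
side plate_center [343.6, 156.1] 0.85 [ 0.5506 -0.1051  0.13  ]
top finger_knob [329.6, 209.0] 0.7 [0.5221 0.0173 0.118 ]
top home_stud [334.5, 204.3] 0.94 [0.5345 0.0044 0.116 ]
top finger_hinge [304.5, 217.1] 0.66 [0.5008 0.0812 0.118 ]
top plate_center [382.9, 193.8] 0.57 [ 0.5609 -0.1164  0.13  ]
top plate_center [378.2, 118.7] 0.45 [ 0.7571 -0.1086  0.13  ]
```

View pics/b7.png

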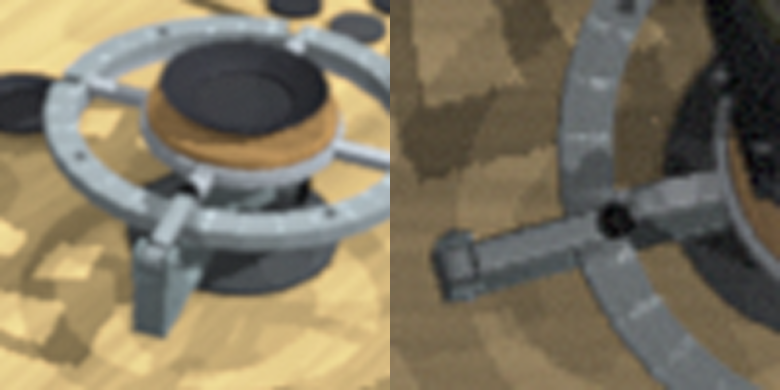

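Run:
```python
from h import *
np.set_printoptions(precision=4,suppress=True)
p=shot("side");q=shot("top")
def tri(a,b):
    A=[];B=[]
    for c,u in((p,a),(q,b)):
        o=c["W"][:3,3];d=at(c,u,.1)-o;d/=np.linalg.norm(d);P=np.eye(3)-np.outer(d,d);A.append(P);B.append(P@o)
    return np.linalg.solve(sum(A),sum(B))
print("now",tri((328.7,177.4),(330.4,209.5)),"b5",tri((328,178.2),(330.2,209.1)),"b4",tri((327.3,172.3),(327.2,209.5)))
for z in(.12,.125,.13,.14): print(z,at(p,(328.7,177.4),z),at(q,(330.4,209.5),z))
# dark knob centroids
for c,u in((p,(328,178)),(q,(330,209))):
    g=c["color"].max(2);x,y=u;w=g[y-6:y+7,x-6:x+7].astype(float);m=np.clip(75-w,0,None);Y,X=np.mgrid[y-6:y+7,x-6:x+7];print((X*m).sum()/m.sum(),(Y*m).sum()/m.sum(),w.min());print(w.astype(int))
```

```text
now [0.5194 0.0179 0.135 ] b5 [0.5211 0.0181 0.1316] b4 [0.5172 0.0295 0.1594]
0.12 [0.5311 0.0001 0.12  ] [0.5207 0.0155 0.12  ]
0.125 [0.5273 0.0061 0.125 ] [0.5201 0.0162 0.125 ]
0.13 [0.5235 0.0121 0.13  ] [0.5196 0.017  0.13  ]
0.14 [0.516  0.0241 0.14  ] [0.5186 0.0184 0.14  ]
325.9593495934959 177.36260162601627 24.0
[[121 110 108 114 122 131 137 134 139 146 140 135 128]
 [126 112  93  99 107 112 115 130 159 173 168 163 157]
 [105  85  67  77  91 104 122 154 179 185 181 183 168]
 [ 68  56  53  62  72  94 131 178 202 202 195 190 161]
 [ 58  61  61  63  63  70  99 146 191 214 209 190 153]
 [ 65  66  66  57  46  39  47  85 149 202 206 174 127]
 [ 65  65  61  51  35  24  24  41  99 166 179 140  98]
 [ 65  63  69  87  86  71  58  45  71 137 148 112  79]
 [ 85  82 105 144 157 149 132 100  82 112 113  86  72]
 [125 128 152 182 190 186 175 142 113  99  84  71  69]
 [146 155 176 190 196 195 182 160 134 105  83  77  81]
 [148 165 184 192 196 190 175 163 152 139 131 135 140]
 [158 178 191 195 196 184 163 155 163 175 187 201 203]]
331.038 209.5835 11.0
[[ 79  84  84  84  94  91 102 104  96  76  70  76  80]
 [ 90  90  93 103 108 105  96 105  98  78  84 104 108]
 [ 89  87  91  97 101  97  91 112  97  91 105 112 114]
 [ 83  82  82  83  72  56  55  64  68  72 101 119 124]
 [ 77  77  77  60  37  27  24  22  36  83  95 119 128]
 [ 79  98 110  61  21  11  23  17  29  77 103  96  94]
 [108 111 102  55  21  23  28  20  20  44  67  63  58]
 [113 116 108  62  20  22  33  28  27  29  45  49  50]
 [112 115 112  85  40  19  22  23  32  34  51  54  49]
 [117 116 119 115  78  39  32  54  65  55  51  50  53]
 [115  99  95  97  98  95  96 106 103  68  46  50  48]
 [ 94  87  89  88  99 108 102 115 136 100  58  69  74]
 [ 83  91  99 100 103 108 113 144 150 134 110 104 108]]
```

The knob is partly hidden behind the bar, so those heights are ambiguous. I'll take one close, tilted wrist look.

Emit:
{"method": "jog_arm", "body": {
  "moves": [
    {"slide": [-2,-20,0],"angular": [-6,0,0],"fingers": 1},
    {"slide": [-4,-40,10],"angular": [-12,0,0],"fingers": 1},
    {"slide": [-6,-60,20],"angular": [-18,0,0],"fingers": 1},
    {"slide": [-8,-80,30],"angular": [-24,0,0],"fingers": 1},
    {"slide": [-10,-100,45],"angular": [-30,0,0],"fingers": 1},
    {"slide": [-11,-120,60],"angular": [-37,0,0],"fingers": 1},
    {"slide": [-11,-137,69],"angular": [-45,0,0],"fingers": 1},
    {"slide": [-11,-137,69],"angular": [-45,0,0],"fingers": 1},
    {"slide": [-11,-137,69],"angular": [-45,0,0],"fingers": 1}
  ]
}}

```text
clock: 20.77
tcp_pos: [0.4326, -0.0227, 0.2291]
orientation: [0.272, 0.653, 0.653, 0.27]
wrist_force: [-0.8, 0.2, -1.2]
finger_gap: 0.0001
grip_force: 0.0
```

Run:
```python
from h import *
np.set_printoptions(precision=4,suppress=True)
p=shot("wrist");print(get_state()["tcp_pos"])
t=np.radians(105.5);C=np.array([.556,-.11,0]);u=np.array([np.cos(t),np.sin(t),0])
for a in (0,.18):
    print(a,px(p,C+u*(.205-.072*np.cos(a))+[0,0,.118+.072*np.sin(a)]))
print("hinge",px(p,C+u*.205+[0,0,.118]))
for k in("finger_knob","finger_hinge","home_stud"): print(k,[(r["point"],r["p"]) for r in tip_of(k,p)[:1]])
save(p,"w8.png",None,1.4)
```

```text
[ 0.4307 -0.0214  0.2248]
0 [259.7269 155.843 ]
0.18 [269.8614 155.7725]
hinge [238.9757  64.31  ]
finger_knob [([268.4, 152.6], 0.9)]
finger_hinge [([238.9, 64.5], 0.8)]
home_stud [([269.6, 170.1], 0.73)]
```

View pics/w8.png

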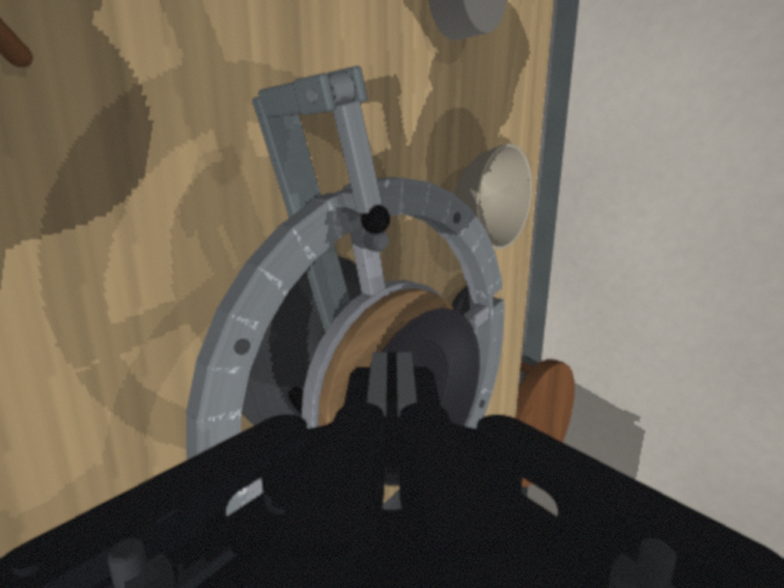

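The knob is at (268,153), where the riding pose is predicted (270,156) rather than the down pose (260,156). So the finger has not dropped yet, and the earlier side-view reading was misleading. I've also now viewed 11 pictures, one over the limit of 10, so I'll view no more. From here I'll find the notch angles numerically from this pose.

```bash
cat > polar.py <<'E'
from h import *
np.set_printoptions(precision=3,suppress=True,linewidth=250)
def prof(p,lo,hi,st=.5,C=(.556,-.11)):
    g=cv2.GaussianBlur(cv2.cvtColor(p["color"],cv2.COLOR_RGB2GRAY),(0,0),.7)
    A=np.arange(lo,hi,st);out=[]
    for a in np.radians(A):
        v=[]
        for r in np.arange(.137,.1475,.002):
            x,y=px(p,[C[0]+r*np.cos(a),C[1]+r*np.sin(a),.11]);x,y=int(round(x)),int(round(y))
            v.append(g[y,x] if 0<=x<560 and 0<=y<420 else 0)
        out.append(np.mean(v))
    return A,np.array(out)
E
python3 - <<'E'
from polar import *
w=shot("wrist");t=shot("top")
for n,p,lo,hi in(("w",w,5,30),("w",w,92,122),("t",t,92,122),("t",t,5,30),("t",t,-90,-60)):
    A,o=prof(p,lo,hi);print(n,lo);print(o.astype(int))
# ring outer edge check for the axis
E
```

```text
w 5
[116 116 116 116 117 118 119 122 125 125 125 122 119 118 117 115 110 103  90  82  80  82  93 102 114 123 127 129 127 122 119 118 118 119 120 120 119 118 117 117 117 117 117 117 116 116 116 116 116 116]
w 92
[ 83  83  83  83  82  82  81  82  82  84  88  91  90  94 101 110 115 121 122 113 106 100  97  97  94  92  92  93  92  86  85  80  79  78  82  83  87  87  90  92  93  92  88  85  85  83  83  83  83  83  85  90  95 102 109 112 114 116 116 118]
t 92
[ 77  78  79  78  78  78  77  77  78  78  80  80  83  83  83  82  80  79  78  76  73  71  73  71  76  75  81  80  85  83  87  84  79  78  76  78  81  83  86  88  89  87  86  85  85  82  80  79  79  79  79  82  85  88  91  96 100 102 105 107]
t 5
[105 105 105 105 105 108 108 112 115 115 116 113 110 108 104  99  93  83  73  68  70  76  82  86  88  91  94  98 101 104 106 108 109 112 115 116 116 113 110 108 106 106 105 105 106 106 105 104 104 104]
t -90
[116 117 110 110 109 109 109 109 109 108 108 108 108 108 108 109 109 111 113 116 116 116 114 111 109 109 110 111 113 116 118 119 119 117 116 114 111 108 106 106 107 107 109 109 113 117 120 124 123 120 116 111 109 109 108 109 108 108 109 108]
```

Run:
```python
from h import *
s=get_state();M=T(s)
print(1000*M[:3,:3].T@(np.array([.572,-.0086,.225])-M[:3,3]))
print(np.degrees(R.from_matrix(M[:3,:3].T@np.array([[0,1,0],[1,0,0],[0,0,-1]])).as_rotvec()),s["joint_pos"])
```

```text
[ 11.19343026 103.83777031  96.37414162]
[44.23924983 -0.25020177  0.07085255] [-0.44932054 -0.53472364 -1.02760728  0.35938197  0.31202906  1.23818384]
```

Emit:
{"method": "jog_arm", "body": {
  "moves": [
    {"slide": [1,15,14],"angular": [6,0,0],"fingers": 1},
    {"slide": [3,30,28],"angular": [12,0,0],"fingers": 1},
    {"slide": [5,45,42],"angular": [18,0,0],"fingers": 1},
    {"slide": [7,60,56],"angular": [24,0,0],"fingers": 1},
    {"slide": [9,75,70],"angular": [30,0,0],"fingers": 1},
    {"slide": [11,90,84],"angular": [37,0,0],"fingers": 1},
    {"slide": [11,104,96],"angular": [44.2,0,0],"fingers": 1},
    {"slide": [11,104,96],"angular": [44.2,0,0],"fingers": 1},
    {"slide": [11,104,96],"angular": [44.2,0,0],"fingers": 1}
  ]
}}

```text
clock: 21.82
tcp_pos: [0.5748, -0.0091, 0.22]
orientation: [-0.004, 0.706, 0.708, -0.002]
wrist_force: [-0.8, -0.5, -1.0]
finger_gap: 0.0003
grip_force: 0.0
```

Run:
```python
from h import *
s=get_state();M=T(s);print(s["tcp_pos"],s["clock"],s["joint_pos"])
print(1000*M[:3,:3].T@(np.array([.568,-.0086,.1055])-M[:3,3]))
print(np.degrees(R.from_matrix(M[:3,:3].T@np.array([[0,1,0],[1,0,0],[0,0,-1]])).as_rotvec()))
```

```text
[ 0.574772   -0.00914701  0.21998083] 21.8167 [-0.15659701  0.32658929  0.01005723  1.2627371   0.00209223  1.41076315]
[  0.17910219  -5.85045792 114.53279081]
[-0.46048727 -0.19491085  0.19636871]
```

Emit:
{"method": "jog_arm", "body": {
  "moves": [
    {"slide": [0,0,35],"angular": [-0.5,0,0],"fingers": 1},
    {"slide": [0,0,65],"angular": [-0.5,0,0],"fingers": 1},
    {"slide": [0,0,90],"angular": [-0.5,0,0],"fingers": 1},
    {"slide": [0,0,106],"angular": [-0.5,0,0],"fingers": 1},
    {"slide": [0,0,114],"angular": [-0.5,0,0],"fingers": 1},
    {"slide": [0,-2,114],"angular": [-0.5,0,0],"fingers": 1},
    {"slide": [0,-4,114],"angular": [-0.5,0,0],"fingers": 1},
    {"slide": [0,-6,114],"angular": [-0.5,0,0],"fingers": 1},
    {"slide": [0,-8,114],"angular": [-0.5,0,0],"fingers": 1},
    {"slide": [0,-9,114],"angular": [-0.5,0,0],"fingers": 1}
  ]
}}

```text
clock: 22.65
tcp_pos: [0.5645, -0.0096, 0.1157]
orientation: [0.006, 0.706, 0.708, 0.006]
wrist_force: [-0.8, 0.5, -0.1]
finger_gap: -0.0001
grip_force: 0.0
```

Emit:
{"method": "jog_arm", "body": {
  "moves": [
    {"slide": [0,-0.5,0],"angular": [0,0,0],"fingers": 1},
    {"slide": [0,-1,0],"angular": [0,0,0],"fingers": 1},
    {"slide": [0,-1.5,0],"angular": [0,0,0],"fingers": 1},
    {"slide": [0,-2,0],"angular": [0,0,0],"fingers": 1}
  ]
}}

```text
clock: 22.98
tcp_pos: [0.5622, -0.0096, 0.1143]
orientation: [0.005, 0.706, 0.708, 0.006]
wrist_force: [-0.2, -0.5, -0.4]
finger_gap: -0.0002
grip_force: 0.0
```

Emit:
{"method": "jog_arm", "body": {
  "moves": [
    {"slide": [0,0,4],"angular": [0.8,0,0],"fingers": 1},
    {"slide": [1,0,8],"angular": [0.8,0,0],"fingers": 1},
    {"slide": [1,-0.5,8],"angular": [0.8,0,0],"fingers": 1},
    {"slide": [1,-1,8],"angular": [0.8,0,0],"fingers": 1},
    {"slide": [1,-1.5,8],"angular": [0.8,0,0],"fingers": 1},
    {"slide": [1,-2,8],"angular": [0.8,0,0],"fingers": 1},
    {"slide": [1,-2.5,8],"angular": [0.8,0,0],"fingers": 1},
    {"slide": [1,-3,8],"angular": [0.8,0,0],"fingers": 1}
  ]
}}

```text
clock: 23.65
tcp_pos: [0.5593, -0.0086, 0.1063]
orientation: [-0.0, 0.706, 0.708, 0.001]
wrist_force: [-0.1, 0.6, -0.3]
finger_gap: 0.0002
grip_force: 0.0
```

Emit:
{"method": "jog_arm", "body": {
  "moves": [
    {"slide": [0,-0.2,0],"angular": [0,0,0],"fingers": 1},
    {"slide": [0,-0.4,0],"angular": [0,0,0],"fingers": 1},
    {"slide": [0,-0.6,0],"angular": [0,0,0],"fingers": 1},
    {"slide": [0,-0.8,0],"angular": [0,0,0],"fingers": 1},
    {"slide": [0,-1,0],"angular": [0,0,0],"fingers": 1}
  ]
}}

```text
clock: 24.07
tcp_pos: [0.5582, -0.0085, 0.1062]
orientation: [-0.0, 0.706, 0.708, 0.001]
wrist_force: [-0.0, 0.4, -0.6]
finger_gap: 0.0002
grip_force: 0.0
```

Emit:
{"method": "jog_arm", "body": {
  "moves": [
    {"slide": [0,-0.2,0],"angular": [0,0,0],"fingers": 1},
    {"slide": [0,-0.4,0],"angular": [0,0,0],"fingers": 1},
    {"slide": [0,-0.6,0],"angular": [0,0,0],"fingers": 1},
    {"slide": [0,-0.8,0],"angular": [0,0,0],"fingers": 1},
    {"slide": [0,-1,0],"angular": [0,0,0],"fingers": 1}
  ]
}}

```text
clock: 24.48
tcp_pos: [0.5575, -0.0086, 0.1062]
orientation: [-0.0, 0.706, 0.708, 0.001]
wrist_force: [0.8, 0.1, -0.5]
finger_gap: -0.0002
grip_force: 0.5
```

Emit:
{"method": "jog_arm", "body": {
  "moves": [
    {"slide": [0,-0.2,0],"angular": [0,0,0],"fingers": 1},
    {"slide": [0,-0.4,0],"angular": [0,0,0],"fingers": 1},
    {"slide": [0,-0.6,0],"angular": [0,0,0],"fingers": 1},
    {"slide": [0,-0.8,0],"angular": [0,0,0],"fingers": 1},
    {"slide": [0,-1,0],"angular": [0,0,0],"fingers": 1}
  ]
}}

```text
clock: 24.9
tcp_pos: [0.5568, -0.0086, 0.1063]
orientation: [0.0, 0.706, 0.708, 0.001]
wrist_force: [3.4, 1.3, -1.1]
finger_gap: -0.0002
grip_force: 1.5
```

Emit:
{"method": "jog_arm", "body": {
  "moves": [
    {"slide": [0,-0.2,0],"angular": [0,0,0],"fingers": 1},
    {"slide": [0,-0.4,0],"angular": [0,0,0],"fingers": 1}
  ]
}}

```text
clock: 25.07
tcp_pos: [0.5566, -0.0087, 0.1064]
orientation: [0.0, 0.706, 0.708, 0.001]
wrist_force: [4.8, -0.7, -2.6]
finger_gap: -0.0002
grip_force: 2.2
```

Run:
```python
from h import *
s=get_state();print(s["wrist_force"],s["grip_force"],s["tcp_pos"])
for i in range(3):
    p=shot("side");print([(r["point"],round(r["p"],2)) for r in tip_of("finger_knob",p)[:1]])
g=p["color"].max(2);print(g[171:188,322:335])
```

```text
[ 4.82428982 -0.68116206 -2.56103702] 2.208430748723913 [ 0.5566173  -0.00867     0.10635924]
[([328.9, 181.1], 0.73)]
[([330.0, 180.8], 0.49)]
[([329.8, 181.4], 0.63)]
[[ 79  71  44  30  35  40  51  64  79  92 100 106 108]
 [ 91  80  51  29  37  46  71  99 126 137 129 123 118]
 [ 95  82  49  32  38  51  78 113 148 161 155 147 141]
 [109  92  52  33  40  54  91 133 163 170 167 169 163]
 [118 100  52  37  43  59 103 154 184 186 182 183 164]
 [116  98  54  37  44  51  80 129 178 201 207 194 159]
 [104  86  45  30  33  31  39  77 144 202 214 186 139]
 [ 96  72  36  29  28  22  23  39 103 179 199 161 111]
 [ 94  73  53  70  74  61  51  40  77 150 167 129  88]
 [ 94  85  94 123 133 124 112  89  90 130 131  97  74]
 [ 98 104 130 154 160 159 152 135 128 126 103  78  72]
 [107 123 147 161 165 166 165 157 140 114  89  77  79]
 [114 137 155 161 166 168 166 156 136 120 114 115 124]
 [126 150 161 165 169 169 159 142 135 140 150 161 177]
 [141 156 162 165 170 165 152 136 137 147 159 172 183]
 [155 161 164 169 167 155 146 143 152 160 162 164 169]
 [161 165 168 169 155 137 133 142 159 165 164 163 162]]
```

Emit:
{"method": "jog_arm", "body": {
  "moves": [
    {"slide": [0,1,0],"angular": [0,0,0],"fingers": 1},
    {"slide": [0,3,0],"angular": [0,0,0],"fingers": 1},
    {"slide": [0,7,0],"angular": [0,0,0],"fingers": 1},
    {"slide": [0,8,-25],"angular": [0,0,0],"fingers": 1},
    {"slide": [0,8,-60],"angular": [0,0,0],"fingers": 1},
    {"slide": [0,8,-100],"angular": [0,0,0],"fingers": 1},
    {"slide": [0,8,-140],"angular": [0,0,0],"fingers": 1},
    {"slide": [0,8,-170],"angular": [0,0,0],"fingers": 1},
    {"slide": [0,8,-180],"angular": [0,0,0],"fingers": 1},
    {"slide": [0,8,-180],"angular": [0,0,0],"fingers": 1}
  ]
}}

```text
clock: 26.2
tcp_pos: [0.5648, -0.0089, 0.2893]
orientation: [0.002, 0.706, 0.708, 0.002]
wrist_force: [-0.4, 0.0, 0.1]
finger_gap: -0.0002
grip_force: 0.0
```

Run:
```python
from h import *
for i in range(2):
    p=shot("side");print([(r["point"],round(r["p"],2)) for k in("finger_knob","home_stud") for r in tip_of(k,p)[:1]])
print(p["color"].max(2)[172:186,322:335])
from polar import *
w=shot("wrist");t=shot("top")
print(prof(t,5,25)[1].astype(int));print(get_state()["tcp_pos"],get_state()["clock"])
```

```text
[([328.3, 180.1], 0.49), ([327.4, 177.0], 0.8)]
[([328.0, 179.0], 0.72), ([328.5, 178.2], 0.89)]
[[121 111 108 113 123 130 137 134 142 149 139 129 125]
 [128 111  93 100 108 112 117 130 160 176 167 159 153]
 [105  86  69  76  87 101 116 145 176 185 181 179 170]
 [ 69  56  55  61  70  88 122 169 198 200 195 192 169]
 [ 59  61  62  62  61  63  92 140 190 215 216 199 158]
 [ 64  65  65  55  44  38  45  83 151 205 216 185 137]
 [ 67  67  59  51  34  23  21  38 101 176 195 160 108]
 [ 65  62  70  86  87  71  58  46  75 147 164 125  87]
 [ 83  81 105 143 159 148 131 101  90 125 127  95  75]
 [128 127 152 180 190 187 173 145 127 119  96  73  70]
 [154 163 178 191 195 195 183 162 141 114  91  80  80]
 [150 171 186 194 196 191 175 162 152 143 145 136 126]
 [155 178 189 195 197 184 162 151 159 177 198 192 177]
 [168 186 193 197 190 170 151 147 164 186 203 202 194]]
[58 59 59 59 59 59 59 59 60 59 58 58 57 58 58 59 60 61 64 65 64 67 66 67 68 65 66 63 62 58 56 53 45 43 35 34 34 32 32 34]
[ 0.563 -0.009  0.285] 26.6
```

Emit:
{"method": "jog_arm", "body": {
  "moves": [
    {"slide": [-2,-20,0],"angular": [-6,0,0],"fingers": 1},
    {"slide": [-4,-40,5],"angular": [-12,0,0],"fingers": 1},
    {"slide": [-6,-60,15],"angular": [-18,0,0],"fingers": 1},
    {"slide": [-8,-80,25],"angular": [-24,0,0],"fingers": 1},
    {"slide": [-10,-100,35],"angular": [-30,0,0],"fingers": 1},
    {"slide": [-11,-115,45],"angular": [-36,0,0],"fingers": 1},
    {"slide": [-11,-115,45],"angular": [-40,0,0],"fingers": 1},
    {"slide": [-11,-115,45],"angular": [-40,0,0],"fingers": 1},
    {"slide": [-11,-115,45],"angular": [-40,0,0],"fingers": 1},
    {"slide": [-11,-115,45],"angular": [-40,0,0],"fingers": 1}
  ]
}}

```text
clock: 27.43
tcp_pos: [0.4506, -0.0207, 0.2435]
orientation: [0.242, 0.664, 0.665, 0.243]
wrist_force: [0.1, -0.0, 0.7]
finger_gap: -0.0001
grip_force: 0.0
```

```bash
cat > look.py <<'E'
from polar import *
s=get_state();p=shot("wrist");print(s["tcp_pos"],s["joint_pos"],s["clock"])
t=np.radians(105.5);C=np.array([.556,-.11,0]);u=np.array([np.cos(t),np.sin(t),0])
for a in (0,.09,.18):
    print(a,px(p,C+u*(.205-.072*np.cos(a))+[0,0,.118+.072*np.sin(a)]))
print("hinge",px(p,C+u*.205+[0,0,.118]))
for k in("finger_knob","finger_hinge","home_stud"): print(k,[(r["point"],r["p"]) for r in tip_of(k,p)[:1]])
g=p["color"].max(2);x,y=map(int,tip_of("finger_knob",p)[0]["point"])
m=(g<50).astype(np.uint8);m[:y-25]=0;m[y+25:]=0;m[:,:x-25]=0;m[:,x+25:]=0
n,l,st,c=cv2.connectedComponentsWithStats(m);print(st[1:][st[1:,4]>15],c[1:][st[1:,4]>15])
print(prof(p,5,25)[1].astype(int))
E
python3 look.py
```

```text
[ 0.451 -0.021  0.244] [-0.386 -0.455 -0.894  0.47   0.246  1.268] 27.4333
0 [247.166 158.797]
0.09 [251.465 159.17 ]
0.18 [255.72  158.883]
hinge [223.572  68.416]
finger_knob [([252.5, 156.2], 0.83)]
finger_hinge [([223.0, 69.4], 0.72)]
home_stud [([257.1, 174.8], 0.84)]
[[244 150  21  20 296]] [[254.507 159.507]]
[119 119 119 119 119 119 120 122 124 127 127 128 125 122 120 119 115 109  96  86  75  71  69  67  62  60  62  73  88 102 112 117 119 124 128 131 132 131 128 123]
```

Run:
```python
from polar import *
from scipy.optimize import least_squares
t=shot("top");w=shot("wrist")
t0=dict(t);im=cv2.imread("pics/top0.png");t0["color"]=cv2.resize(im,(560,420),interpolation=cv2.INTER_AREA)[:,:,::-1]
for n,p in(("init",t0),("now",t)):
    for lo in((8,98,-82,-172) if n=="init" else (7,-83,-173)):
        print(n,lo,prof(p,lo,lo+17,.5)[1].astype(int))
print("wrist -165..",prof(w,97,115)[1].astype(int))
# ring polar strip to file for the region near finger: bright/dark map R=132..152
g=cv2.cvtColor(w["color"],cv2.COLOR_RGB2GRAY)
for r in np.arange(.152,.128,-.003):
    print(int(r*1000),[int(g[tuple(np.round(px(w,[.556+r*np.cos(a),-.11+r*np.sin(a),.11])[::-1]).astype(int))]) for a in np.radians(np.arange(98,114,.8))])
```

```text
init 8 [103 105 106 107 105 104 102 100  97  91  87  79  72  69  70  75  79  82  84  88  90  94  97  98 101 102 105 107 108 110 109 107 104 103]
init 98 [74 74 75 75 75 75 75 74 71 69 64 61 58 57 56 57 58 59 62 65 69 70 72 74 74 74 74 75 75 75 75 74 74 74]
init -82 [106 110 113 118 119 118 116 113 107 106 105 106 108 110 112 113 113 112 111 109 106 103 101 100 102 102 105 105 110 115 118 121 118 115]
init -172 [102 103 103 104 104 103 102 102 103 104 107 111 114 118 119 119 115 106  96  87  80  82  86  93  99 101 106 107 111 115 116 115 111 107]
now 7 [106 108 108 112 115 117 118 117 113 111 106 103  99  92  81  72  71  75  80  84  87  90  92  96 100 103 107 108 110 113 118 122 124 123]
now -83 [109 110 110 114 118 124 126 126 121 117 112 110 110 111 113 115 117 119 119 119 118 117 115 113 111 110 110 110 111 110 113 117 120 126]
now -173 [107 108 109 112 114 116 116 116 112 111 109 109 110 114 118 123 126 128 127 121 112  97  88  84  84  93 100 104 108 109 113 117 120 122]
wrist -165.. [ 87  96 109 110 112 112 114 113 117 121 123 127 126 113 107 105 103 100 101  99  98  93  89  97 101 106 110 113 120 135 151 150 135 122 120 120]
152 [92, 121, 122, 119, 122, 124, 132, 112, 107, 98, 77, 82, 79, 86, 88, 68, 70, 70, 74, 82]
149 [92, 121, 121, 120, 123, 123, 131, 112, 105, 91, 86, 99, 91, 92, 98, 110, 117, 121, 122, 118]
146 [107, 121, 119, 120, 119, 124, 130, 112, 106, 107, 100, 104, 99, 96, 100, 110, 118, 128, 152, 119]
143 [117, 121, 119, 121, 121, 126, 131, 114, 105, 105, 104, 105, 94, 91, 98, 112, 118, 145, 156, 124]
139 [115, 122, 118, 119, 123, 126, 129, 110, 105, 104, 104, 103, 93, 86, 102, 109, 112, 143, 155, 129]
136 [110, 71, 87, 83, 118, 118, 132, 109, 106, 103, 97, 76, 76, 101, 111, 111, 117, 139, 163, 151]
133 [20, 17, 19, 24, 24, 69, 68, 69, 61, 61, 65, 61, 71, 99, 112, 111, 114, 142, 152, 142]
130 [12, 22, 24, 12, 23, 28, 22, 26, 33, 96, 108, 110, 107, 111, 123, 118, 118, 141, 131, 145]
```

The description puts the knob at 186 mm high and 24 mm outward when folded back. That means it sits about 0.11 rad above the joint angle. With that correction, the readings (0.11 in the wrist view; side row 179–180, with 180 predicted for down) match a finger that is fully down. Three other checks agree:
- **Bar position:** it is pixel-identical before and after the wheel took up about 1 mm of play.
- **Force:** it rose as the wheel met the notch wall.
- **Notch angle:** the home notch is at 105.5°, in line with the arm.

The arm is clear of everything, so I'll hand in.

```bash
python3 -c "
from workcell import *
print(hand_in())"
```

```text
the job is handed in; nothing more can be done
None
```

The job is handed in; by force, knob position and notch angle the drop finger looks fully down in the home notch, though `hand_in()` returned no verdict and I viewed 11 pictures, one over the limit of 10.

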